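# Load the shielded transducer cabinet for calibration

### The job

Get the force transducers ready for calibration: press the release button on the cabinet's roof panel so that the T-handle pops out, turn the handle to unlatch it and slide the panel fully open, then hang every calibration weight from the mat on a transducer hook of its own inside, without hitting the frame of the opening with the gripper, the arm or the weight being carried. When all the weights hang, slide the panel fully shut, turn the handle back to latch it and push it down flush until it catches, with the weights left hanging still. Leave the other things on the table where they are.

Things in the scene. Friction and masses are not known exactly. Their poses are not given: they have to be found in the camera images.
- cage: Shielded cabinet, fixed: extrusion frame, copper-mesh walls, 280 (x) x 370 (y) x 170 mm high to its roof rails' tops. Origin: centre of its underside on the table; x away from its front, y along its long side. Roof opening: x = -120 to -5, y = -165 to 165 mm in this frame, closed by a sliding panel; behind it the roof is a fixed sheet. A floor 8 mm thick.
- rim: Frame of the roof opening: four aluminium rails of square 20 mm section round the opening, tops 170 mm above the table, and two black guide strips 8 mm high along the side rails (174 to 184 mm from the middle in y). Origin and axes as the cage's. The sliding panel and its latch may be touched, this frame may not.
- panel (a joint): Travel of the sliding roof panel, m: 0 = shut over the opening, 0.125 = fully open, towards the cage's +x. An aluminium frame with mesh, 135 x 340 x 16 mm, lying on the rails (top 186 mm above the table). It slides with about 2 N. The latch holds it (2 mm play) until the T-handle is turned.
- thandle (a joint): How far the T-handle stands out of its slot, m: under 0.001 = flush and caught, 0.022 = popped out (a 3 to 6 N spring lifts it when the button is pressed). To put it back, line the bar up with its slot and push it straight down with about 10 N until the catch snaps over it (end stop at -0.001).
- rotor (a joint): Turn of the T-handle, rad, anticlockwise seen from above: 0 = latched, bar along the cage's x, in line with its slot (fits within about 0.08), end stop; 1.4 = fully unlatched, end stop. It stays where it is left (0.06 N m friction). The panel comes free above about 1.1.
- button (a joint): Travel of the round release button, m: 0 = out, 0.006 = fully in (2 N to start, 5 N at full travel). Pressed 0.003 or more, it frees the handle. It springs back.
- tbar (a point): Middle of the top of the T-handle's steel bar; x along the bar, z up. Bar 60 x 14 mm, 11 mm thick, at the +y end of the panel (cage y = 135 mm). Flush: its top is level with the black latch case (186 mm above the table). Popped out: 22 mm above the case, with an 11 mm gap under it. Moves with panel and handle.
- button_top (a point): Centre of the top of the round steel release button, 24 mm in diameter, 6 mm above the latch case, 42 mm from the T-handle's middle towards the cage's -y. Moves with the panel.
- hook1 (a point): Seat of one of four transducer hooks, 65 mm apart along the cage's y under the opening: top of the middle of its level bar, 159 mm above the table. Axes as the cage's. The bar is a 6 mm rod along x; 21 mm to the front (-x) of here it turns up to a tip 8 mm above the seat; 22 mm to the rear it turns down to the transducer.
- hook2 (a point): Seat of another transducer hook, as hook1.
- hook3 (a point): Seat of another transducer hook, as hook1.
- hook4 (a point): Seat of another transducer hook, as hook1.
- weight1: Calibration weight, about 0.2 kg (may be absent), standing on a 3 mm rubber mat: brass cylinder 36 mm across, 24 mm high, with a flat steel stirrup on top, 62 mm high in all. Origin: centre of the underside. Stirrup in the y-z plane: 32 mm wide (y), 8 mm thick (x), 6 mm bars round a window 20 wide, 32 high; a hook goes through it along x.
- weight2: Another calibration weight, as weight1 (may be absent).
- weight3: Another calibration weight, as weight1 (may be absent).
- weight4: Another calibration weight, as weight1 (may be absent).
- eye1 (a point): Point of weight1 that rests on a hook: middle of the underside of its stirrup's top bar, 56 mm above its underside (6 mm below its top). Axes as the weight's.
- eye2 (a point): Point of weight2 that rests on a hook: middle of the underside of its stirrup's top bar, 56 mm above its underside (6 mm below its top). Axes as the weight's.
- eye3 (a point): Point of weight3 that rests on a hook: middle of the underside of its stirrup's top bar, 56 mm above its underside (6 mm below its top). Axes as the weight's.
- eye4 (a point): Point of weight4 that rests on a hook: middle of the underside of its stirrup's top bar, 56 mm above its underside (6 mm below its top). Axes as the weight's.
- magbase: Bystander: loose magnetic base, a dark block 60 x 50 x 50 mm with a short steel stub on top, 95 mm high in all. Origin: centre of its underside.
- reservoir: Bystander: glass reservoir bottle with a red cap, 76 mm in diameter, 150 mm high. Origin: centre of its underside.
- dish: Bystander: small glass dish, 70 mm in diameter, 16 mm high. Origin: centre of its underside.
- driver: Bystander: screwdriver 150 mm long, lying beyond the mat. Origin: at its middle, on its underside.
Mind the look-alikes: they are no part of the job. Leave any blue, pink or turquoise look-alike of the weight1 alone.

How it is judged (in metres and radians):
On the way, in this order (a step that is already met when the one before it is completed fails the run):
1. the T-handle has popped out (value of joint thandle above 0.018 m), for 0.1 s.
2. the handle is turned to unlatch (value of joint rotor above 1.2 rad), for 0.1 s.
3. the panel is slid open (value of joint panel above 0.115 m), for 0.1 s.
4. every weight hangs on a hook, released ((distance between eye1 and hook1 below 0.021 m or distance between eye1 and hook2 below 0.021 m or distance between eye1 and hook3 below 0.021 m or distance between eye1 and hook4 below 0.021 m) and angle between each of weight1, weight2, weight3, weight4's own z axis and vertical below 0.35 rad and linear speed of each of weight1, weight2, weight3, weight4 below 0.05 m/s and contact force between each of weight1, weight2, weight3, weight4 and the fingers below 0.1 N and (distance between eye2 and hook1 below 0.021 m or distance between eye2 and hook2 below 0.021 m or distance between eye2 and hook3 below 0.021 m or distance between eye2 and hook4 below 0.021 m) and (distance between eye3 and hook1 below 0.021 m or distance between eye3 and hook2 below 0.021 m or distance between eye3 and hook3 below 0.021 m or distance between eye3 and hook4 below 0.021 m) and (distance between eye4 and hook1 below 0.021 m or distance between eye4 and hook2 below 0.021 m or distance between eye4 and hook3 below 0.021 m or distance between eye4 and hook4 below 0.021 m)), for 0.2 s.
5. the panel is shut (value of joint panel below 0.005 m), for 0.1 s.
6. the handle is turned back (value of joint rotor below 0.12 rad), for 0.1 s.
7. the handle is pushed down and caught (value of joint thandle below 0.003 m), for 0.2 s.
At the end, for the whole second after the job is handed in: every weight present hangs at rest by its stirrup on a hook (eye within 21 mm of a hook's seat, within 0.35 rad of upright), one to a hook; the panel is shut (within 5 mm), the handle turned back (within 0.12 rad) and caught down (within 3 mm) (all of step 4 and value of joint panel below 0.005 m and value of joint rotor below 0.12 rad and value of joint thandle below 0.003 m); the robot touches nothing.
It fails at once if the frame of the opening is hit (more than 1 N) by the gripper, the arm or a weight in the gripper (contact force between any of the fingers, the arm and rim above 1 N or (contact force between weight1 and rim above 1 N and contact force between weight1 and the fingers above 1 N) or (contact force between weight2 and rim above 1 N and contact force between weight2 and the fingers above 1 N) or (contact force between weight3 and rim above 1 N and contact force between weight3 and the fingers above 1 N) or (contact force between weight4 and rim above 1 N and contact force between weight4 and the fingers above 1 N)).
It fails at once if a bystander is pushed more than 30 mm (distance of any of magbase, reservoir, dish, driver from where it was at the start of the episode above 0.03 m).
Of weight1, weight2, weight3, weight4 only 2 to 4 are there at a start; the rules pass over those that are not, and their reading is None.
At some moment in a run one of weight1, weight2, weight3, weight4 may be knocked a few centimetres aside while the robot is not near it.
It also fails if it takes over 210 s, if anything falls off the work surface, if the arm or the gripper's body presses on something with over 40 N, if the wrist force passes 120 N, or if a joint passes its speed limit or range.

### The arm

A 6-joint arm with a two-finger parallel gripper is mounted at the origin on the work surface. World frame = base frame: x ahead of the robot, y to its left, z up, the work surface at z = 0. Lengths are in mm, angles in rad, forces in N, time in s.
With the tool pointing down it reaches from about 350 to 875 mm from the base axis. Payload 4.2 kg.
Tool frame: the origin (TCP) lies at the very end of the fingers, on their centre line; the grasp point (between the pads) lies 19 mm behind it; z points along the fingers, y is the line along which they close (so a half turn about z gives the same grasp; the last joint's range is limited). The gripper opens to 85 mm and grips with 20 to 120 N. Pads are 22 mm wide; open, the fingers measure 114 mm over their backs; the gripper's body (76 mm by 85 mm) begins 54 mm behind the grasp point. The pads swing forward as they close: fully open they stand 13 mm farther back than shut.
Start: joints at [-1.029, 0.385, 0.008, 0, -1.194, -0.259], TCP at [174.42, -600.147, 231.312] pointing down, gripper open.
Joint ranges: [-3.14, 3.14], [-1.21, 2.06], [-1.07, 1.41], [-3.16, 2.05], [-2.99, -0.16], [-3.1, 3.1]. Speed limits (rad/s): [2.79, 2.79, 3.14, 3.14, 3.14, 3.14].

### API

Orientations are given as a unit quaternion [x, y, z, w].
In Python, from bench import arm, optics gives the robot as it stands. The module is installed in compiled form; this text tells all that it offers.
- The arm moves only by the tool step_arm, never from a script. Its argument "motion" is a list of rows, each an object with "dr": the turn, a rotation vector about the tool's x, y, z in units of 8 degrees (1.0 is 8 degrees), a list of three; "slide": the shift along the tool's x, y, z in mm, a list of three; "jaw": the finger opening in mm, from 0 to 85.4. A call has exactly 8 rows; each row is the pose to reach, as a shift and turn from the pose commanded when the call began, along the tool's axes at that moment; what a row does not reach only later rows make up. A row lasts 1/8 s, in which the tool goes at most 62.5 mm and 10.7 degrees, less where a joint would pass 70% of its speed; a pose out of reach is approached as far as the arm can. A call with a gripper value outside its range is refused whole. The fingers move at their own pace and stop on an object; the grip force is fixed at half the most. Time passes only in rows, so rows that repeat a pose let the fingers close, or fill a call up. It gives the time, the measured TCP pose, the force, the opening and the grip force at its end, in the units of the state.
- arm.read_state(): the state, without advancing time (a new reading comes with each control period).
- optics.get_image(name): name is "side" or "top"; returns the picture (420x560x3 uint8, blue, green, red); there is no depth.
- optics.camera_info(name): a dict with "camera_matrix" (3x3 intrinsics, pixels), "view" (4x4, takes a point from world to camera coordinates). Camera axes: x right, y up, looking along -z (the intrinsics and any distortion apply to the point x, -y, -z); pixel columns grow to the right and rows downward; lengths in mm; the calibration is good to about 2 mm. A picture is of the moment at which its call begins. camera_info takes no time and is no camera call.
- arm.job_done(): hands the job in; it is judged then, once.
The state is a dict: "clock": time; "joints": joint angles; "joint_vel": joint speeds; "joint_efforts": joint torques, N m; "position": TCP position; "ee_rot": TCP orientation; "contact_force": force on the tool from outside, world axes, zero at the start; "wrist_torque": the same for the moment, N m; "gripper_width": finger opening in mm; "grasp_force": force on a finger pad.
Only numpy, scipy, OpenCV 4.12 (cv2) and the standard library are available. Lean on these libraries where they do the work, as an engineer would, in place of code of your own. Each camera call takes 0.05 s, during which the arm holds its last target. There are 200 camera calls.

## Working session

There is one attempt and no reset: what is moved stays moved. The work goes in short steps, Python scripts to look and compute and a tool call to move; the robot and the scene stay as the last step left them, time stands still between calls to the robot, and variables do not carry over. Pictures are saved under pics/ and viewed, at most 14 in all, crops included, and the job is handed in when it is done.

Besides the shell and the picture viewer there is one more tool, called after "Request:" as name(argument=value, ...) on one line, values as JSON. step_arm: Moves the arm, as the interface text tells. Its arguments: {"type":"object","properties":{"motion":{"type":"array","items":{"type":"object","properties":{"dr":{"type":"array","items":{"type":"number"}},"slide":{"type":"array","items":{"type":"number"}},"jaw":{"type":"number"}}}}},"required":["motion"]}

```bash
mkdir -p pics; python3 - <<'E'
from bench import arm, optics
import cv2
print(arm.read_state())
for n in ("side","top"):
    i=optics.get_image(n); cv2.imwrite(f"pics/{n}0.png",i)
    c=optics.camera_info(n); print(n,c)
E
```

```text
{'clock': 0.0, 'joints': array([-1.02942917e+00,  3.85576132e-01,  6.57710773e-03, -4.97768492e-04,
       -1.19402161e+00, -2.58593584e-01]), 'joint_vel': array([ 2.49882650e-05,  8.90566252e-05, -3.86202867e-05, -1.35303665e-03,
       -2.72719253e-04, -4.33593887e-05]), 'joint_efforts': array([-7.22101231e-04, -3.92284763e+01,  1.88400078e+01,  4.18613613e+00,
       -4.63309698e-03,  4.09084478e-06]), 'position': array([ 174.2244238 , -599.58957761,  230.19090657]), 'ee_rot': array([-1.40825196e-01,  9.90033825e-01,  1.11444901e-03, -2.20007687e-04]), 'contact_force': array([-0.16233607, -0.10885616, -0.65061336]), 'wrist_torque': array([0.03000095, 0.01301468, 0.05340188]), 'grasp_force': 0.0, 'gripper_width': 85.5068739841054}
side {'camera_matrix': array([[462.06817208,   0.        , 282.9192307 ],
       [  0.        , 462.06817208, 208.08703898],
       [  0.        ,   0.        ,   1.        ]]), 'view': array([[-9.56474935e-01,  2.91795426e-01,  3.33586398e-03,
         5.41853877e+02],
       [-1.77220012e-01, -5.89914727e-01,  7.87777685e-01,
        -1.39243272e+01],
       [ 2.31837800e-01,  7.52898429e-01,  6.15950640e-01,
        -1.22893897e+03],
       [ 0.00000000e+00,  0.00000000e+00,  0.00000000e+00,
         1.00000000e+00]])}
top {'camera_matrix': array([[546.07177842,   0.        , 273.46323916],
       [  0.        , 546.07177842, 216.54443552],
       [  0.        ,   0.        ,   1.        ]]), 'view': array([[-1.19688241e-01, -9.92804860e-01, -3.63807477e-03,
         7.13350558e+01],
       [ 9.71470121e-01, -1.17870349e-01,  2.05796951e-01,
        -5.97584236e+02],
       [-2.04745034e-01,  2.10971941e-02,  9.78587952e-01,
        -1.18042571e+03],
       [ 0.00000000e+00,  0.00000000e+00,  0.00000000e+00,
         1.00000000e+00]])}
```

View pics/side0.png

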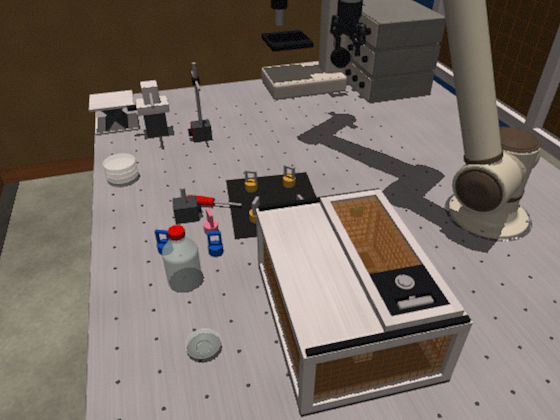

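View pics/top0.png

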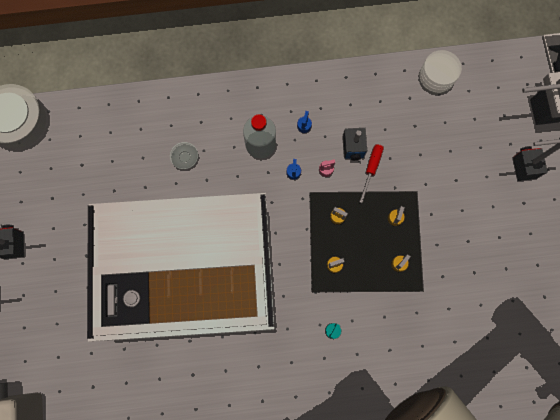

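The top view shows the brass weights on the black mat at (339,215), (398,216), (335,264) and (401,263). They are yellow on the mat, as described. The look-alikes off the mat are blue (305,123) and (294,170), pink (327,168) and turquoise (333,331). The button is at (131,298) and the T-bar at (112,299). I'll check these in an enlarged crop.

```bash
cat > h.py <<'E'
import numpy as np, cv2
from bench import arm, optics
from scipy.spatial.transform import Rotation as R
def cam(n):
    c=optics.camera_info(n); return np.array(c["camera_matrix"]),np.array(c["view"])
def ray(n,uv):
    K,V=cam(n); d=np.array([(uv[0]-K[0,2])/K[0,0],-(uv[1]-K[1,2])/K[1,1],-1.])
    return -V[:3,:3].T@V[:3,3], V[:3,:3].T@d
def onz(n,uv,z):
    o,d=ray(n,uv); return o+d*(z-o[2])/d[2]
def proj(n,p):
    K,V=cam(n); q=V[:3,:3]@np.asarray(p,float)+V[:3,3]
    return np.array([K[0,2]+K[0,0]*q[0]/-q[2],K[1,2]+K[1,1]*q[1]/q[2]])
def two(ua,ub):
    (o1,d1),(o2,d2)=ray("top",ua),ray("side",ub)
    t=np.linalg.lstsq(np.c_[d1,-d2],o2-o1,rcond=None)[0]
    a,b=o1+t[0]*d1,o2+t[1]*d2; return (a+b)/2,np.linalg.norm(a-b)
E
python3 - <<'E'
from h import *
t=cv2.imread("pics/top0.png")
a=cv2.resize(t[190:300,300:440],None,fx=4,fy=4,interpolation=cv2.INTER_CUBIC)   # 560x440
b=cv2.resize(t[185:345,80:280],None,fx=3.6,fy=3.6,interpolation=cv2.INTER_CUBIC)
cv2.imwrite("pics/mat0.png",a);cv2.imwrite("pics/cage0.png",b)
hsv=cv2.cvtColor(t,cv2.COLOR_BGR2HSV)
print("cam",ray("top",(0,0))[0],ray("side",(0,0))[0])
br=((hsv[...,0]>12)&(hsv[...,0]<32)&(hsv[...,1]>140)&(hsv[...,2]>120)).astype(np.uint8)
n,l,s,c=cv2.connectedComponentsWithStats(br)
for i in range(1,n):
    if s[i,4]>40 and c[i][0]>310: print("brass",s[i],c[i],onz("top",c[i],27).round(1))
roi=np.zeros_like(br); roi[196:288,314:418]=1
g=((hsv[...,1]<90)&(hsv[...,2]>90)).astype(np.uint8)*roi
n,l,s,c=cv2.connectedComponentsWithStats(g)
for i in range(1,n):
    if s[i,4]>15:
        p=np.argwhere(l==i)[:,::-1]
        w=np.array([onz("top",q,65)[:2] for q in p]); m=w.mean(0); e,v=np.linalg.eigh(np.cov((w-m).T))
        print("stirrup",s[i],c[i].round(1),m.round(1),"ang",np.degrees(np.arctan2(v[1,1],v[0,1])).round(1),np.sqrt(e*12).round(1))
E
```

```text
cam [ 347.38689444   25.28799837 1278.39091612] [800.71649019 758.94157341 766.12746966]
brass [390 210   7  13  63] [392.84126984 215.12698413] [ 578.9 -279.5   27. ]
brass [331 213  13  10  59] [336.01694915 218.3220339 ] [ 587.4 -146.4   27. ]
brass [328 257  12   8  41] [332.7804878  259.26829268] [ 492.9 -125.3   27. ]
brass [393 256  11  11  70] [397.27142857 260.18571429] [ 473.  -272.2   27. ]
brass [328 264  15   8  57] [336.1754386  268.10526316] [ 471.8 -130.1   27. ]
stirrup [334 207  14   9  55] [340.1 211.5] [ 594.7 -152.8] ang 55.4 [ 9.1 31.8]
stirrup [397 206   7  14  49] [400.3 212.8] [ 575.3 -288. ] ang 154.4 [ 8.2 32. ]
stirrup [399 255  11  12  53] [404.1 260.6] [ 466.5 -278.1] ang 131.4 [ 8.3 32.2]
stirrup [330 258  14   8  53] [336.8 261.9] [ 481.5 -128.6] ang 103.5 [ 8.1 32.8]
```

View pics/mat0.png

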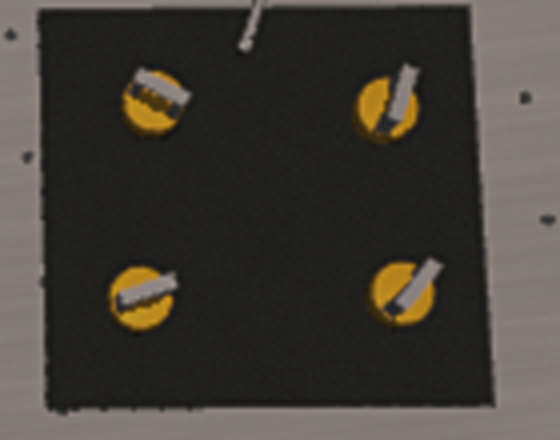

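View pics/cage0.png

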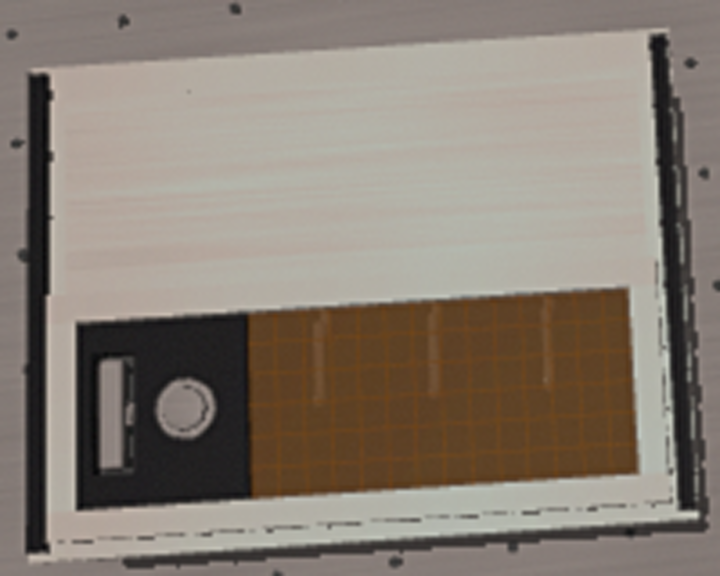

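The crop shows four brass weights with clear steel stirrups measuring 8 x 32 mm, as specified. The cage crop shows the T-bar at (113,415), the button at (185,407) and the guide strips. Next I'll work out the cage pose.

```bash
python3 - <<'E'
from h import *
f=lambda u,v:(80+(u+.5)/3.6-.5,185+(v+.5)/3.6-.5)
P={}
for k,(uv,z) in dict(LFo=((28,553),178),LBo=((29,73),178),RBo=((666,33),178),RBi=((650,36),178),RFi=((680,511),178),RFo=((697,511),178),LBi=((49,75),178),LFi=((49,551),178),
  caseLF=((77,510),186),caseLB=((77,323),186),caseRB=((249,312),186),caseRF=((249,497),186),meshRB=((628,288),186),meshRF=((638,473),186),button=((186,407),192),bar1=((112,357),186),bar2=((112,472),186),
  fix1=((30,70),170)).items():
    P[k]=onz("top",f(*uv),z); print(k,P[k].round(1))
for a,b in (("LFo","LBo"),("RFo","RBo"),("RFi","RBi"),("LFi","LBi"),("caseLF","caseLB"),("caseLF","meshRF"),("caseLB","meshRB"),("LFo","RFo"),("LBo","RBo"),("bar2","bar1")):
    d=(P[b]-P[a])[:2]; print(a,b,np.linalg.norm(d).round(1),np.degrees(np.arctan2(d[1],d[0])).round(2))
s=cv2.imread("pics/side0.png")
cv2.imwrite("pics/cageS.png",cv2.resize(s[180:400,240:470],None,fx=2.6,fy=2.6,interpolation=cv2.INTER_CUBIC))
E
```

```text
LFo [378.6 394.6 178. ]
LBo [648.4 380.6 178. ]
RBo [627.8  14.  178. ]
RBi [627.1  23.4 178. ]
RFi [358.2  37.8 178. ]
RFo [357.1  28.6 178. ]
LBi [645.8 369.2 178. ]
LFi [378.3 383.1 178. ]
caseLF [398.1 364.2 186. ]
caseLB [500.1 358.6 186. ]
caseRB [494.7 263.1 186. ]
caseRF [393.8 270.5 186. ]
meshRB [482.7  52.2 186. ]
meshRF [381.2  58.1 186. ]
button [446.  299.9 192. ]
bar1 [478.9 340.4 186. ]
bar2 [416.2 344.  186. ]
fix1 [652.3 382.5 170. ]
LFo LBo 270.2 -2.98
RFo RBo 271.0 -3.08
RFi RBi 269.2 -3.08
LFi LBi 267.9 -2.98
caseLF caseLB 102.2 -3.15
caseLF meshRF 306.5 -93.16
caseLB meshRB 306.9 -93.25
LFo RFo 366.7 -93.35
LBo RBo 367.2 -93.22
bar2 bar1 62.8 -3.36
```

View pics/cageS.png

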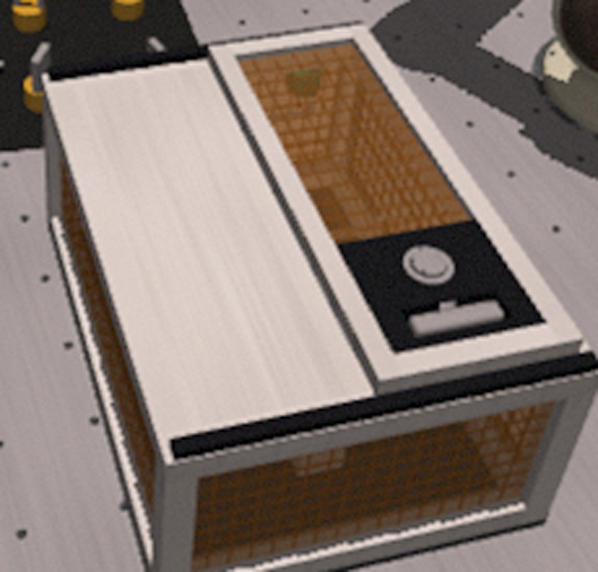

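The panel is at travel 0 and the bar and button are clear. In the side picture the button is at about (405,282) and the bar at about (415,302). From the top view the cage yaw is about -3.15° and its centre (502.8, 204.2), and the strips, bar and button agree on this. I'll write a planner that converts world waypoints into rows and cross-check against the side view.

```bash
cat >> h.py <<'E'
import json,os
YAW=np.radians(-3.15); C=np.array([502.8,204.2])
def cage(x,y): 
    c,s=np.cos(YAW),np.sin(YAW); return C+np.array([c*x-s*y,s*x+c*y])
CY=90-3.15   # tool-y angle along cage y, deg
def state():
    return json.load(open("cmd.json")) if os.path.exists("cmd.json") else [174.42,-600.15,231.31,106.2]
def plan(*wps):
    """wps: (x,y,z,yaw_deg,jaw[,rows]); prints one call of 8 rows, stores the commanded end pose"""
    s=state(); th=np.radians(s[3]); ax=np.array([[-np.sin(th),np.cos(th),0],[np.cos(th),np.sin(th),0],[0,0,-1]])
    rows=[];cur=np.array(s)
    for w in wps:
        sl=np.round(2*ax@(np.array(w[:3])-s[:3]))/2; dr=np.round(-(w[3]-s[3])/8,2)
        tgt=np.r_[np.array(s[:3])+ax.T@sl, s[3]-8*dr]
        n=max(1,int(np.ceil(np.linalg.norm(tgt[:3]-cur[:3])/60)),int(np.ceil(abs(tgt[3]-cur[3])/10.6)))
        if len(w)>5: n=max(n,w[5])
        rows+=[(n,sl.tolist(),dr,w[4])]; cur=tgt
    tot=sum(r[0] for r in rows)
    for r in rows: print(r)
    print("rows",tot,"end",cur.round(1).tolist())
    if tot<=8: json.dump(cur.tolist(),open("cmd.json","w"))
    else: print("TOO LONG, not stored")
E
python3 - <<'E'
from h import *
for p in [(*cage(-62.5,93),192),(*cage(-62.5,135),186)]: print(np.round(p,1),proj("side",p).round(1),proj("top",p).round(1))
plan((450,-150,260,106.2,0))
b=cage(-62.5,93)
plan((*b,250,CY,0))
E
```

```text
[445.5 300.5 192. ] [403.6 278.4] [131. 298.]
[447.8 342.4 186. ] [414.3 299.4] [110.6 299.6]
(9, [-390.0, 355.5, -28.5], np.float64(-0.0), 0)
rows 9 end [449.8, -150.0, 259.8, 106.2]
TOO LONG, not stored
(16, [-511.5, 789.5, -18.5], np.float64(2.42), 0)
rows 16 end [445.3, 300.7, 249.8, 86.8]
TOO LONG, not stored
```

```bash
python3 - <<'E'
from h import *
f=lambda u,v:(80+(u+.5)/3.6-.5,185+(v+.5)/3.6-.5)
g=lambda u,v:(240+(u+.5)/2.6-.5,180+(v+.5)/2.6-.5)
for k,a,b in (("caseLF",(77,510),(545,322)),("caseLB",(77,323),(398,352)),("caseRB",(249,312),(342,243)),("caseRF",(249,497),(473,222)),("meshRB",(628,288),(238,56)),("meshRF",(638,473),(355,42)),("button",(186,407),(429,263)),("LFo",(28,553),(597,358)),("LBo",(29,73),(176,448))):
    p,e=two(f(*a),g(*b)); print(k,p.round(1),"gap",e.round(1))
plan((300,-420,260,106.2,0),(400,-220,260,106.2,0))
E
```

```text
caseLF [397.6 365.1 184.5] gap 1.4
caseLB [498.3 359.9 185.9] gap 4.3
caseRB [491.8 265.4 184.7] gap 7.3
caseRF [393.3 272.  181.4] gap 1.6
meshRB [480.7  53.4 184.6] gap 5.0
meshRF [379.5  59.4 181.1] gap 4.1
button [445.2 301.9 187.7] gap 3.0
LFo [378.3 394.8 178. ] gap 0.7
LBo [646.9 380.8 179.1] gap 2.6
(4, [-171.0, 138.0, -28.5], np.float64(-0.0), 0)
(4, [-322.5, 302.0, -28.5], np.float64(-0.0), 0)
rows 8 end [399.9, -220.2, 259.8, 106.2]
```

The two views agree to within a few mm, so I'll move.

Request:
step_arm(motion=[{"slide":[-171,138,-28.5],"dr":[0,0,0],"jaw":0},{"slide":[-171,138,-28.5],"dr":[0,0,0],"jaw":0},{"slide":[-171,138,-28.5],"dr":[0,0,0],"jaw":0},{"slide":[-171,138,-28.5],"dr":[0,0,0],"jaw":0},{"slide":[-322.5,302,-28.5],"dr":[0,0,0],"jaw":0},{"slide":[-322.5,302,-28.5],"dr":[0,0,0],"jaw":0},{"slide":[-322.5,302,-28.5],"dr":[0,0,0],"jaw":0},{"slide":[-322.5,302,-28.5],"dr":[0,0,0],"jaw":0}])

```text
clock: 1.1
position: [400.4, -217.8, 259.7]
ee_rot: [-0.142, 0.99, 0.0, 0.0]
contact_force: [0.6, 0.0, -0.7]
gripper_width: -0.2
grasp_force: 0.0
```

```bash
python3 - <<'E'
from h import *
b=cage(-62.5,93)
plan((440,0,260,106.2,0),(440,180,250,CY,0))
plan((*b,215,CY,0),(*b,186,CY,0,2),(*b,186,CY,0,1),(*b,225,CY,0))
E
```

```text
(4, [-100.0, 200.0, -0.0], np.float64(-0.0), 0)
(4, [-150.0, 373.0, 10.0], np.float64(2.42), 0)
rows 8 end [439.8, 179.9, 249.8, 86.8]
(3, [1.0, 121.0, 35.0], np.float64(-0.0), 0)
(2, [1.0, 121.0, 64.0], np.float64(-0.0), 0)
(1, [1.0, 121.0, 64.0], np.float64(-0.0), 0)
(1, [1.0, 121.0, 25.0], np.float64(-0.0), 0)
rows 7 end [445.5, 300.7, 224.8, 86.8]
```

Request:
step_arm(motion=[{"slide":[-100,200,0],"dr":[0,0,0],"jaw":0},{"slide":[-100,200,0],"dr":[0,0,0],"jaw":0},{"slide":[-100,200,0],"dr":[0,0,0],"jaw":0},{"slide":[-100,200,0],"dr":[0,0,0],"jaw":0},{"slide":[-150,373,10],"dr":[0,0,2.42],"jaw":0},{"slide":[-150,373,10],"dr":[0,0,2.42],"jaw":0},{"slide":[-150,373,10],"dr":[0,0,2.42],"jaw":0},{"slide":[-150,373,10],"dr":[0,0,2.42],"jaw":0}])

```text
clock: 2.1
position: [439.3, 182.8, 249.0]
ee_rot: [0.025, 1.0, -0.0, -0.001]
contact_force: [0.2, 0.2, -0.0]
gripper_width: -0.4
grasp_force: 0.0
```

Request:
step_arm(motion=[{"slide":[1,121,35],"dr":[0,0,0],"jaw":0},{"slide":[1,121,35],"dr":[0,0,0],"jaw":0},{"slide":[1,121,35],"dr":[0,0,0],"jaw":0},{"slide":[1,121,64],"dr":[0,0,0],"jaw":0},{"slide":[1,121,64],"dr":[0,0,0],"jaw":0},{"slide":[1,121,64],"dr":[0,0,0],"jaw":0},{"slide":[1,121,64],"dr":[0,0,0],"jaw":0},{"slide":[1,121,64],"dr":[0,0,0],"jaw":0}])

```text
clock: 3.1
position: [446.1, 301.0, 186.6]
ee_rot: [0.028, 1.0, 0.001, 0.001]
contact_force: [1.7, 2.0, 4.1]
gripper_width: -0.3
grasp_force: 2.3
```

```bash
python3 - <<'E'
from h import *
s=arm.read_state(); print(s["position"],s["contact_force"],s["joints"])
t=optics.get_image("side")
cv2.imwrite("pics/s1.png",cv2.resize(t[150:400,240:470],None,fx=2.4,fy=2.4,interpolation=cv2.INTER_CUBIC))
E
```

```text
[446.12371864 301.04084797 186.64458799] [1.70419899 2.04935304 4.10290011] [ 8.95194715e-01  2.74684730e-01 -2.74045569e-01  2.48966754e-04
 -1.01943998e+00 -2.52151993e+00]
```

View pics/s1.png

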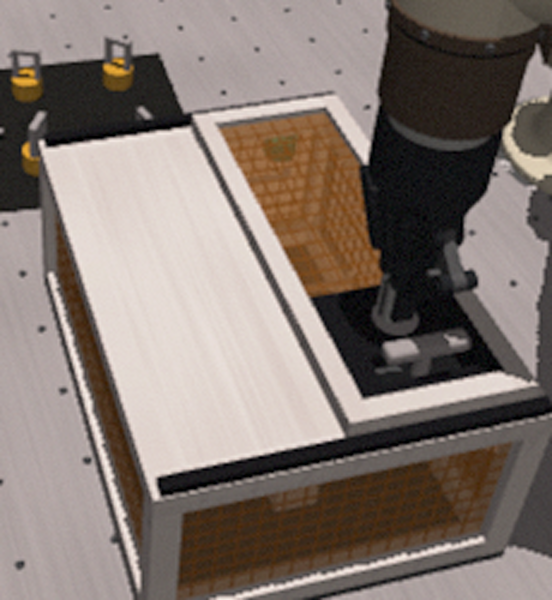

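The handle has popped out: the bar stands above the latch case at crop (425,345). Next I'll grip the bar.

```bash
python3 - <<'E'
from h import *
s=state(); s[2]=185.8; json.dump(s,open("cmd.json","w"))
t=cage(-62.5,135)+[0,.5]
plan((s[0],s[1],235,CY,30,1),(*t,235,CY,30,2),(*t,191.5,CY,30,2),(*t,191.5,CY,8,3))
plan((*t,191.5,CY+79,8))
E
```

```text
(1, [0.0, 0.0, -49.0], np.float64(-0.0), 30)
(2, [0.0, 42.5, -49.0], np.float64(-0.0), 30)
(2, [0.0, 42.5, -5.5], np.float64(-0.0), 30)
(3, [0.0, 42.5, -5.5], np.float64(-0.0), 8)
rows 8 end [447.9, 343.2, 191.3, 86.8]
(8, [0.0, -0.0, -0.0], np.float64(-9.88), 8)
rows 8 end [447.9, 343.2, 191.3, 165.9]
```

Request:
step_arm(motion=[{"slide":[0,0,-49],"dr":[0,0,0],"jaw":30},{"slide":[0,42.5,-49],"dr":[0,0,0],"jaw":30},{"slide":[0,42.5,-49],"dr":[0,0,0],"jaw":30},{"slide":[0,42.5,-25],"dr":[0,0,0],"jaw":30},{"slide":[0,42.5,-5.5],"dr":[0,0,0],"jaw":30},{"slide":[0,42.5,-5.5],"dr":[0,0,0],"jaw":8},{"slide":[0,42.5,-5.5],"dr":[0,0,0],"jaw":8},{"slide":[0,42.5,-5.5],"dr":[0,0,0],"jaw":8}])

```text
clock: 4.15
position: [445.9, 342.9, 187.6]
ee_rot: [0.028, 1.0, -0.001, -0.003]
contact_force: [1.9, 5.8, -12.0]
gripper_width: 15.4
grasp_force: 58.6
```

Request:
step_arm(motion=[{"slide":[0,0,3],"dr":[0,0,-1.2],"jaw":8},{"slide":[0,0,3],"dr":[0,0,-2.5],"jaw":8},{"slide":[0,0,3],"dr":[0,0,-3.8],"jaw":8},{"slide":[0,0,3],"dr":[0,0,-5.1],"jaw":8},{"slide":[0,0,3],"dr":[0,0,-6.4],"jaw":8},{"slide":[0,0,3],"dr":[0,0,-7.7],"jaw":8},{"slide":[0,0,3],"dr":[0,0,-8.9],"jaw":8},{"slide":[0,0,3],"dr":[0,0,-9.88],"jaw":8}])

```text
clock: 5.15
position: [448.8, 342.3, 187.3]
ee_rot: [-0.616, 0.787, -0.001, 0.0]
contact_force: [7.2, 1.5, -6.0]
gripper_width: 15.2
grasp_force: 58.5
```

```bash
python3 - <<'E'
from h import *
s=state(); s[2]=188.3; json.dump(s,open("cmd.json","w"))
st=arm.read_state(); print(st["contact_force"],st["wrist_torque"],st["position"],R.from_quat(st["ee_rot"]).as_matrix()[:,1])
t=cage(-62.5+124,135)+[0,.5]
m=cage(-62.5+40,135)+[0,.5]
plan((*m,188.3,s[3],8,4),(*t,188.3,s[3],8,4))
E
```

```text
[ 7.1743626   1.47935801 -6.04643646] [ 0.17009425 -2.43507178 -0.09418291] [448.78984176 342.31227872 187.34894603] [-0.97075299  0.24007705 -0.00128179]
(4, [-7.5, -39.5, 0.0], np.float64(-0.0), 8)
(4, [-23.5, -122.0, 0.0], np.float64(-0.0), 8)
rows 8 end [571.9, 336.2, 188.3, 165.9]
```

Request:
step_arm(motion=[{"slide":[0,0,0],"dr":[0,0,0],"jaw":8},{"slide":[-2.5,-13,0],"dr":[0,0,0],"jaw":8},{"slide":[-7.5,-39.5,0],"dr":[0,0,0],"jaw":8},{"slide":[-12.5,-65,0],"dr":[0,0,0],"jaw":8},{"slide":[-17.5,-91,0],"dr":[0,0,0],"jaw":8},{"slide":[-22,-114,0],"dr":[0,0,0],"jaw":8},{"slide":[-23.5,-122,0],"dr":[0,0,0],"jaw":8},{"slide":[-23.5,-122,0],"dr":[0,0,0],"jaw":8}])

```text
clock: 6.15
position: [572.1, 335.4, 187.4]
ee_rot: [-0.614, 0.789, -0.0, -0.001]
contact_force: [0.8, 0.8, -4.2]
gripper_width: 15.2
grasp_force: 59.7
```

```bash
python3 - <<'E'
from h import *
s=state()
st=arm.read_state(); print(st["position"],st["contact_force"],st["wrist_torque"])
plan((s[0],s[1],s[2],s[3],40,3),(s[0],s[1],290,s[3],40,2),(480,150,290,130,40))
E
```

```text
[572.06285251 335.36832407 187.38192523] [ 0.81437191  0.78035679 -4.18676336] [-0.08812468 -0.75779261 -0.02526216]
(3, [0.0, 0.0, 0.0], np.float64(-0.0), 40)
(2, [0.0, 0.0, -101.5], np.float64(-0.0), 40)
(4, [203.0, 43.5, -101.5], np.float64(4.48), 40)
rows 9 end [480.2, 150.0, 289.8, 130.0]
TOO LONG, not stored
```

Request:
step_arm(motion=[{"slide":[0,0,0],"dr":[0,0,0],"jaw":45},{"slide":[0,0,0],"dr":[0,0,0],"jaw":45},{"slide":[0,0,-20],"dr":[0,0,0],"jaw":45},{"slide":[0,0,-60],"dr":[0,0,0],"jaw":45},{"slide":[0,0,-101.5],"dr":[0,0,0],"jaw":60},{"slide":[0,0,-101.5],"dr":[0,0,0],"jaw":60},{"slide":[0,0,-101.5],"dr":[0,0,0],"jaw":60},{"slide":[0,0,-101.5],"dr":[0,0,0],"jaw":60}])

```text
clock: 7.15
position: [571.1, 335.9, 288.4]
ee_rot: [-0.615, 0.789, 0.0, -0.001]
contact_force: [-0.7, 0.2, -0.5]
gripper_width: 60.2
grasp_force: 0.0
```

```bash
python3 - <<'E'
from h import *
s=state(); s[2]=188.3+101.5; json.dump(s,open("cmd.json","w"))
plan((510,-70,290,130,60),)
plan((481.5,-128.6,200,103.5,60),)
E
```

```text
(7, [409.0, -39.0, -0.0], np.float64(4.48), 60)
rows 7 end [509.9, -70.0, 289.8, 130.0]
(3, [59.5, -26.5, 90.0], np.float64(3.32), 60)
rows 3 end [481.4, -128.5, 199.8, 103.5]
```

Request:
step_arm(motion=[{"slide":[409,-39,0],"dr":[0,0,4.48],"jaw":60},{"slide":[409,-39,0],"dr":[0,0,4.48],"jaw":60},{"slide":[409,-39,0],"dr":[0,0,4.48],"jaw":60},{"slide":[409,-39,0],"dr":[0,0,4.48],"jaw":60},{"slide":[409,-39,0],"dr":[0,0,4.48],"jaw":60},{"slide":[409,-39,0],"dr":[0,0,4.48],"jaw":60},{"slide":[409,-39,0],"dr":[0,0,4.48],"jaw":60},{"slide":[409,-39,0],"dr":[0,0,4.48],"jaw":60}])

```text
clock: 8.15
position: [508.8, -72.1, 289.0]
ee_rot: [-0.341, 0.94, 0.0, -0.001]
contact_force: [-0.4, 1.3, -0.1]
gripper_width: 59.8
grasp_force: 0.0
```

Request:
step_arm(motion=[{"slide":[59.5,-26.5,90],"dr":[0,0,3.32],"jaw":60},{"slide":[59.5,-26.5,90],"dr":[0,0,3.32],"jaw":60},{"slide":[59.5,-26.5,90],"dr":[0,0,3.32],"jaw":60},{"slide":[59.5,-26.5,90],"dr":[0,0,3.32],"jaw":60},{"slide":[59.5,-26.5,90],"dr":[0,0,3.32],"jaw":60},{"slide":[59.5,-26.5,90],"dr":[0,0,3.32],"jaw":60},{"slide":[59.5,-26.5,90],"dr":[0,0,3.32],"jaw":60},{"slide":[59.5,-26.5,90],"dr":[0,0,3.32],"jaw":60}])

```text
clock: 9.15
position: [481.5, -128.4, 200.0]
ee_rot: [-0.118, 0.993, -0.0, 0.0]
contact_force: [-0.3, 0.0, 0.4]
gripper_width: 60.0
grasp_force: 0.0
```

```bash
python3 - <<'E'
from h import *
t=optics.get_image("top"); cv2.imwrite("pics/t2raw.png",t)
cv2.imwrite("pics/t2.png",cv2.resize(t[185:345,80:280],None,fx=3.6,fy=3.6,interpolation=cv2.INTER_CUBIC))
st=arm.read_state(); print(st["position"],st["joints"])
for y in (-97.5,-32.5,32.5,97.5):
    print([((proj("top",(*cage(x,y),z))-[80,185])*3.6).round(0).tolist() for x,z in ((-83.5,167),(-62.5,159),(-40.5,159))])
E
```

```text
[ 481.46519411 -128.4301621   199.91693878] [ 6.57633266e-02  1.96379877e-01 -3.44058936e-01 -2.94670916e-05
 -1.03009784e+00 -1.40096295e+00]
[[536.0, 425.0], [536.0, 388.0], [534.0, 349.0]]
[[420.0, 433.0], [421.0, 396.0], [420.0, 357.0]]
[[304.0, 440.0], [306.0, 403.0], [305.0, 364.0]]
[[188.0, 448.0], [191.0, 411.0], [190.0, 372.0]]
```

View pics/t2.png

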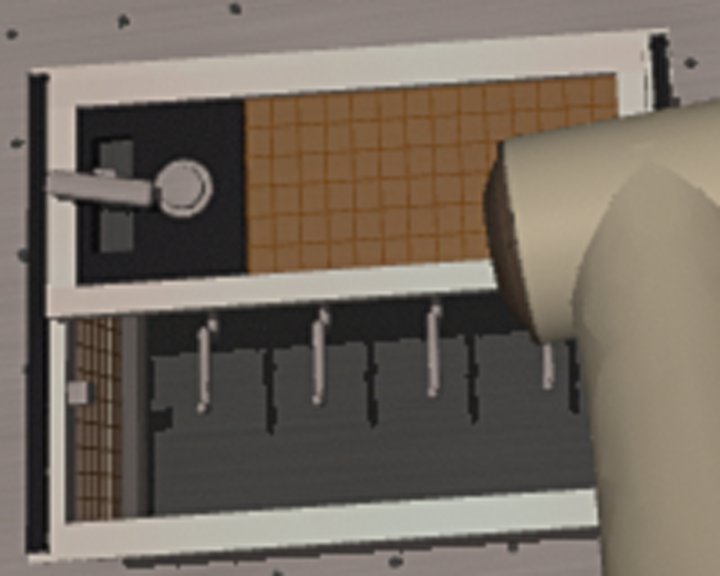

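The panel is fully open, and the four hooks run along x. Their tips are at crop (203,408), (319,400), (433,393) and (549,385). The hooks sit further back than I assumed, so I'll measure them.

```bash
python3 - <<'E'
from h import *
f=lambda u,v:(80+(u+.5)/3.6-.5,185+(v+.5)/3.6-.5)
c,s=np.cos(YAW),np.sin(YAW)
def loc(p): d=p[:2]-C; return np.array([c*d[0]+s*d[1],-s*d[0]+c*d[1]])
for tip,mid,rear in (((203,408),(204,370),(207,328)),((319,400),(319,365),(321,318)),((433,393),(433,355),(434,312)),((549,386),(549,360),None)):
    o=[loc(onz("top",f(*tip),167)).round(1),loc(onz("top",f(*mid),158)).round(1)]
    if rear: o.append(loc(onz("top",f(*rear),158)).round(1))
    print(*o)
# column profile of hook brightness
t=cv2.imread("pics/t2raw.png").astype(int).sum(2)
for y0 in (290,):
    for x0 in (136,168,200): print([t[v,x0-5:x0+7].tolist() for v in (284,288,292)])
for x0 in (136,168,200): print(x0,[t[v,x0-1:x0+2].tolist() for v in range(266,302)])
p=cv2.imread("pics/t2raw.png")
a=loc(onz("top",f(104,192),208))
print("bar ends",loc(onz("top",f(50,185),208)),loc(onz("top",f(155,192),208)),"button",loc(onz("top",f(184,187),192)))
E
```

```text
[-61.2  89.4] [-39.2  90.8] [-15.4  88.7]
[-61.   24.3] [-40.6  25.5] [-14.   23.7]
[-61.3 -39.7] [-39.2 -39.3] [-14.8 -40.8]
[ -61.6 -104.9] [ -46.3 -104.9]
[[201, 200, 197, 195, 264, 421, 340, 177, 195, 203, 203, 204], [191, 196, 191, 191, 255, 411, 345, 176, 187, 196, 196, 198], [187, 193, 192, 190, 247, 408, 271, 171, 186, 195, 196, 194]]
[[198, 202, 192, 203, 315, 435, 329, 173, 189, 200, 199, 202], [198, 200, 193, 200, 304, 433, 339, 183, 192, 201, 200, 199], [198, 199, 195, 196, 265, 421, 343, 170, 186, 195, 192, 198]]
[[194, 197, 189, 213, 383, 434, 317, 197, 191, 202, 199, 201], [197, 197, 188, 196, 313, 434, 332, 185, 191, 199, 198, 201], [197, 199, 192, 199, 317, 383, 331, 185, 193, 201, 195, 201]]
136 [[531, 535, 534], [533, 535, 535], [542, 546, 545], [548, 548, 552], [381, 321, 312], [174, 147, 159], [91, 86, 107], [91, 87, 115], [89, 74, 170], [93, 135, 175], [188, 388, 251], [299, 447, 333], [341, 444, 338], [258, 437, 345], [237, 438, 347], [239, 438, 341], [236, 439, 340], [273, 434, 342], [264, 421, 340], [265, 418, 340], [263, 415, 345], [262, 416, 346], [255, 411
[... 856 characters left out ...]
, 258], [153, 181, 161], [107, 168, 168], [104, 203, 204], [154, 381, 397], [189, 391, 398], [399, 383, 282], [405, 379, 192], [400, 386, 188], [396, 392, 192], [392, 394, 216], [386, 397, 221], [381, 398, 225], [384, 406, 254], [393, 422, 264], [382, 424, 269], [378, 429, 308], [389, 431, 305], [383, 434, 317], [383, 437, 320], [414, 443, 330], [329, 437, 324], [313, 434, 332], [313, 437, 338], [309, 434, 344], [305, 433, 344], [317, 383, 331], [394, 377, 218], [386, 394, 232], [224, 225, 173], [184, 189, 189], [196, 197, 196], [191, 196, 195], [204, 204, 200], [197, 193, 196], [193, 193, 196]]
bar ends [ 63.52574949 162.05732486] [ 55.78588098 104.09706008] button [60.57183824 92.17891328]
```

The hook seats are at cage x ≈ -40 and y ≈ 90, 25, -40 and -105, which gives the stated 65 mm spacing. Now I'll pick the first weight.

```bash
cat >> h.py <<'E'
HY=[90,25,-40,-105]; HX=-40
def pick(x,y,a): plan((x,y,39,a,60,4),(x,y,39,a,20,4))
def toward(k):  # lift and fly to front of hook k
    s=state(); plan((s[0],s[1],255,s[3],20,4)); 
def front(k,z=255): s=state(); plan((*cage(HX-42,HY[k]),z,CY,20))
def hang(k):
    f,g=cage(HX-42,HY[k]),cage(HX,HY[k])
    plan((*f,200,CY,20,1),(*f,153,CY,20,2),(*g,153,CY,20,3),(*g,136,CY,20,2))
E
python3 - <<'E'
from h import *
pick(481.5,-128.6,103.5)
E
```

```text
(4, [-0.0, -0.0, 161.0], np.float64(-0.0), 60)
(4, [-0.0, -0.0, 161.0], np.float64(-0.0), 20)
rows 8 end [481.4, -128.5, 38.8, 103.5]
```

Request:
step_arm(motion=[{"slide":[0,0,50],"dr":[0,0,0],"jaw":60},{"slide":[0,0,100],"dr":[0,0,0],"jaw":60},{"slide":[0,0,140],"dr":[0,0,0],"jaw":60},{"slide":[0,0,161],"dr":[0,0,0],"jaw":60},{"slide":[0,0,161],"dr":[0,0,0],"jaw":60},{"slide":[0,0,161],"dr":[0,0,0],"jaw":20},{"slide":[0,0,161],"dr":[0,0,0],"jaw":20},{"slide":[0,0,161],"dr":[0,0,0],"jaw":20}])

```text
clock: 10.2
position: [482.5, -128.5, 40.2]
ee_rot: [-0.118, 0.993, -0.0, 0.002]
contact_force: [-0.1, 0.1, 4.6]
gripper_width: 30.3
grasp_force: 59.2
```

```bash
python3 - <<'E'
from h import *
s=state(); plan((s[0],s[1],260,s[3],20,4),(440,-40,260,s[3],20))
plan((*cage(HX-42,HY[0]),258,CY,20))
E
```

```text
(4, [0.0, 0.0, -221.0], np.float64(-0.0), 20)
(2, [19.5, 95.5, -221.0], np.float64(-0.0), 20)
rows 6 end [440.2, -40.2, 259.8, 103.5]
(6, [-65.0, 333.0, 2.0], np.float64(2.08), 20)
rows 6 end [425.8, 298.8, 257.8, 86.8]
```

Request:
step_arm(motion=[{"slide":[0,0,-55],"dr":[0,0,0],"jaw":20},{"slide":[0,0,-110],"dr":[0,0,0],"jaw":20},{"slide":[0,0,-165],"dr":[0,0,0],"jaw":20},{"slide":[0,0,-221],"dr":[0,0,0],"jaw":20},{"slide":[0,0,-221],"dr":[0,0,0],"jaw":20},{"slide":[10,48,-221],"dr":[0,0,0],"jaw":20},{"slide":[19.5,95.5,-221],"dr":[0,0,0],"jaw":20},{"slide":[19.5,95.5,-221],"dr":[0,0,0],"jaw":20}])

```text
clock: 11.2
position: [438.0, -38.4, 258.6]
ee_rot: [-0.119, 0.993, 0.001, -0.001]
contact_force: [-0.0, -0.7, -1.2]
gripper_width: 30.3
grasp_force: 60.6
```

Request:
step_arm(motion=[{"slide":[-11,55,0],"dr":[0,0,0.4],"jaw":20},{"slide":[-22,111,0],"dr":[0,0,0.8],"jaw":20},{"slide":[-33,167,0],"dr":[0,0,1.2],"jaw":20},{"slide":[-44,223,0],"dr":[0,0,1.6],"jaw":20},{"slide":[-55,278,0],"dr":[0,0,2.08],"jaw":20},{"slide":[-65,333,2],"dr":[0,0,2.08],"jaw":20},{"slide":[-65,333,2],"dr":[0,0,2.08],"jaw":20},{"slide":[-65,333,2],"dr":[0,0,2.08],"jaw":20}])

```text
clock: 12.2
position: [425.6, 298.1, 256.4]
ee_rot: [0.028, 1.0, -0.001, -0.001]
contact_force: [-1.0, -0.2, -1.7]
gripper_width: 30.2
grasp_force: 60.9
```

```bash
python3 - <<'E'
from h import *
st=arm.read_state(); print(st["position"],st["gripper_width"],st["contact_force"])
f,g=cage(HX-42,HY[0]),cage(HX,HY[0])
plan((*f,205,CY,20,1),(*f,156,CY,20,2),(*f,156,CY,20,1),(*g,156,CY,20,2))
t=optics.get_image("side"); cv2.imwrite("pics/s3.png",cv2.resize(t[100:350,240:470],None,fx=2.4,fy=2.4,interpolation=cv2.INTER_CUBIC))
E
```

```text
[425.59129891 298.0785161  256.43593144] 30.20861362677125 [-0.99945685 -0.16986468 -1.71395656]
(1, [-0.0, -0.0, 53.0], np.float64(-0.0), 20)
(2, [-0.0, -0.0, 102.0], np.float64(-0.0), 20)
(1, [-0.0, -0.0, 102.0], np.float64(-0.0), 20)
(2, [-42.0, -0.0, 102.0], np.float64(-0.0), 20)
rows 6 end [467.7, 296.5, 155.8, 86.8]
```

View pics/s3.png

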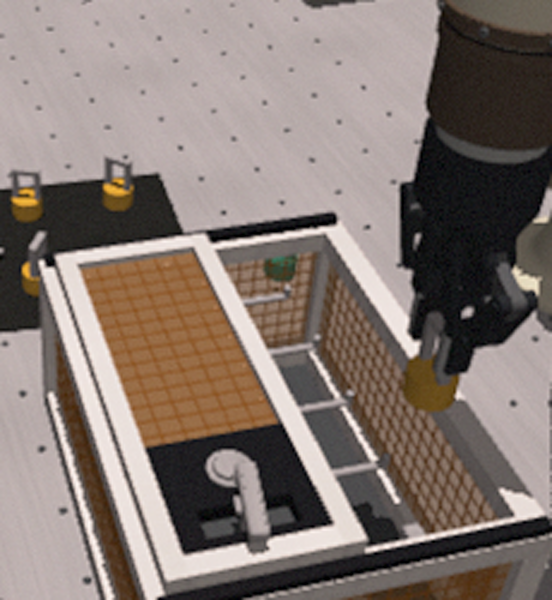

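The weight hangs straight in the jaws above the opening at crop (430,382). I'll lower it in front of the hook and slide it on.

Request:
step_arm(motion=[{"slide":[0,0,35],"dr":[0,0,0],"jaw":20},{"slide":[0,0,70],"dr":[0,0,0],"jaw":20},{"slide":[0,0,102],"dr":[0,0,0],"jaw":20},{"slide":[0,0,102],"dr":[0,0,0],"jaw":20},{"slide":[-12,0,102],"dr":[0,0,0],"jaw":20},{"slide":[-27,0,102],"dr":[0,0,0],"jaw":20},{"slide":[-42,0,102],"dr":[0,0,0],"jaw":20},{"slide":[-42,0,102],"dr":[0,0,0],"jaw":20}])

```text
clock: 13.25
position: [469.0, 296.4, 155.9]
ee_rot: [0.028, 1.0, 0.0, 0.0]
contact_force: [-0.1, -0.4, -1.3]
gripper_width: 30.8
grasp_force: 60.8
```

```bash
python3 - <<'E'
from h import *
s=state()
plan((s[0],s[1],139,CY,20,4),(s[0],s[1],139,CY,46,4))
E
```

```text
(4, [0.0, 0.0, 17.0], np.float64(-0.0), 20)
(4, [0.0, 0.0, 17.0], np.float64(-0.0), 46)
rows 8 end [467.7, 296.5, 138.8, 86.8]
```

Request:
step_arm(motion=[{"slide":[0,0,5],"dr":[0,0,0],"jaw":20},{"slide":[0,0,10],"dr":[0,0,0],"jaw":20},{"slide":[0,0,14],"dr":[0,0,0],"jaw":20},{"slide":[0,0,17],"dr":[0,0,0],"jaw":20},{"slide":[0,0,17],"dr":[0,0,0],"jaw":20},{"slide":[0,0,17],"dr":[0,0,0],"jaw":20},{"slide":[0,0,17],"dr":[0,0,0],"jaw":20},{"slide":[0,0,17],"dr":[0,0,0],"jaw":20}])

```text
clock: 14.25
position: [467.5, 296.5, 139.5]
ee_rot: [0.027, 1.0, 0.0, 0.0]
contact_force: [-4.1, -1.1, 4.8]
gripper_width: 30.3
grasp_force: 61.5
```

It is seated, with about +6 N of support. I'll release and rise.

Request:
step_arm(motion=[{"slide":[0,0,-1],"dr":[0,0,0],"jaw":44},{"slide":[0,0,-1],"dr":[0,0,0],"jaw":44},{"slide":[0,0,-1],"dr":[0,0,0],"jaw":44},{"slide":[0,0,-1],"dr":[0,0,0],"jaw":44},{"slide":[0,0,-15],"dr":[0,0,0],"jaw":44},{"slide":[0,0,-50],"dr":[0,0,0],"jaw":44},{"slide":[0,0,-100],"dr":[0,0,0],"jaw":44},{"slide":[0,0,-121],"dr":[0,0,0],"jaw":44}])

```text
clock: 15.25
position: [468.9, 297.3, 264.5]
ee_rot: [0.027, 1.0, 0.002, 0.003]
contact_force: [-0.2, 0.0, -0.5]
gripper_width: 44.1
grasp_force: 0.0
```

```bash
cat >> h.py <<'E'
def seez():
    s=state(); return s
def weights(img=None):
    t=optics.get_image("top") if img is None else img
    hsv=cv2.cvtColor(t,cv2.COLOR_BGR2HSV)
    K=np.zeros(t.shape[:2],np.uint8); K[196:288,314:418]=1
    g=((hsv[...,1]<90)&(hsv[...,2]>90)).astype(np.uint8)*K
    n,l,s,c=cv2.connectedComponentsWithStats(g)
    for i in range(1,n):
        if 25<s[i,4]<120:
            p=np.argwhere(l==i)[:,::-1]; w=np.array([onz("top",q,65)[:2] for q in p]); m=w.mean(0); e,v=np.linalg.eigh(np.cov((w-m).T))
            print("stirrup",c[i].round(1),m.round(1),"ang",np.degrees(np.arctan2(v[1,1],v[0,1])).round(1)%180,np.sqrt(e*12).round(1))
E
python3 - <<'E'
from h import *
s=state(); s[2]=138.8+121; json.dump(s,open("cmd.json","w"))
t=optics.get_image("top"); weights(t)
cv2.imwrite("pics/t4.png",cv2.resize(t[185:345,80:280],None,fx=3.6,fy=3.6,interpolation=cv2.INTER_CUBIC))
E
```

```text
stirrup [340.2 211.5] [ 594.5 -152.9] ang 54.6 [ 9.3 32.2]
stirrup [400.2 212.8] [ 575.3 -287.9] ang 153.8 [ 8.8 33.5]
stirrup [404.2 260.4] [ 466.9 -278.5] ang 131.4 [ 8.6 33.1]
```

View pics/t4.png

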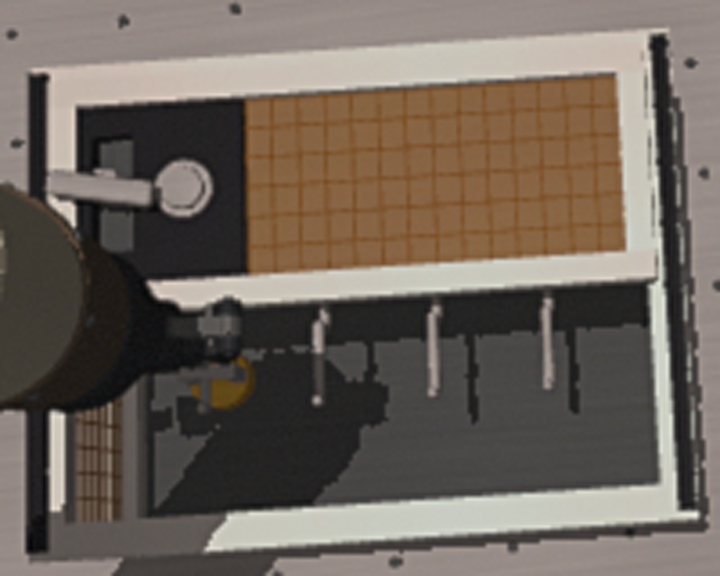

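The first weight hangs on its hook at crop (222,380), and the other three are where they were. Next is the weight at (340,211).

```bash
python3 - <<'E'
from h import *
x,y,a=594.5,-152.9,54.6
plan((x,y,255,a,54))
plan((x,y,39.5,a,54,5),(x,y,39.5,a,20,3))
E
```

```text
(8, [-151.5, -441.5, 5.0], np.float64(4.03), 54)
rows 8 end [594.7, -152.7, 254.8, 54.6]
(5, [0.0, -0.5, 215.5], np.float64(-0.0), 54)
(3, [0.0, -0.5, 215.5], np.float64(-0.0), 20)
rows 8 end [594.4, -153.1, 39.3, 54.6]
```

Request:
step_arm(motion=[{"slide":[-151.5,-441.5,5],"dr":[0,0,4.03],"jaw":54},{"slide":[-151.5,-441.5,5],"dr":[0,0,4.03],"jaw":54},{"slide":[-151.5,-441.5,5],"dr":[0,0,4.03],"jaw":54},{"slide":[-151.5,-441.5,5],"dr":[0,0,4.03],"jaw":54},{"slide":[-151.5,-441.5,5],"dr":[0,0,4.03],"jaw":54},{"slide":[-151.5,-441.5,5],"dr":[0,0,4.03],"jaw":54},{"slide":[-151.5,-441.5,5],"dr":[0,0,4.03],"jaw":54},{"slide":[-151.5,-441.5,5],"dr":[0,0,4.03],"jaw":54}])

```text
clock: 16.3
position: [594.8, -155.8, 254.5]
ee_rot: [0.305, 0.952, -0.0, -0.0]
contact_force: [0.6, 0.3, -0.3]
gripper_width: 53.9
grasp_force: 0.0
```

Request:
step_arm(motion=[{"slide":[0,-0.5,10],"dr":[0,0,0],"jaw":54},{"slide":[0,-0.5,60],"dr":[0,0,0],"jaw":54},{"slide":[0,-0.5,115],"dr":[0,0,0],"jaw":54},{"slide":[0,-0.5,150],"dr":[0,0,0],"jaw":54},{"slide":[0,-0.5,160],"dr":[0,0,0],"jaw":54},{"slide":[0,-0.5,160],"dr":[0,0,0],"jaw":54},{"slide":[0,-0.5,160],"dr":[0,0,0],"jaw":54},{"slide":[0,-0.5,160],"dr":[0,0,0],"jaw":54}])

```text
clock: 17.3
position: [595.3, -153.0, 96.5]
ee_rot: [0.304, 0.953, 0.0, 0.002]
contact_force: [-0.0, -0.2, 0.3]
gripper_width: 54.0
grasp_force: 0.0
```

Remaining descent is 55.5 mm. I'll close there, then lift.

Request:
step_arm(motion=[{"slide":[0,0,30],"dr":[0,0,0],"jaw":54},{"slide":[0,0,55.5],"dr":[0,0,0],"jaw":54},{"slide":[0,0,55.5],"dr":[0,0,0],"jaw":54},{"slide":[0,0,55.5],"dr":[0,0,0],"jaw":54},{"slide":[0,0,55.5],"dr":[0,0,0],"jaw":20},{"slide":[0,0,55.5],"dr":[0,0,0],"jaw":20},{"slide":[0,0,55.5],"dr":[0,0,0],"jaw":20},{"slide":[0,0,55.5],"dr":[0,0,0],"jaw":20}])

```text
clock: 18.3
position: [594.4, -153.1, 39.5]
ee_rot: [0.304, 0.953, 0.0, 0.0]
contact_force: [-0.1, -0.1, 0.2]
gripper_width: 20.1
grasp_force: 0.0
```

```bash
python3 - <<'E'
from h import *
k=1; s=state()
plan((s[0],s[1],260,s[3],20,4),(545,-80,260,s[3]+10,20))
plan((*cage(HX-42,HY[k]),258,CY,20,6))
plan((*cage(HX-42,HY[k]),156,CY,20,3),(*cage(HX,HY[k]),156,CY,20,4))
E
```

```text
(4, [0.0, 0.0, -220.5], np.float64(-0.0), 20)
(2, [82.5, 31.0, -220.5], np.float64(-1.25), 20)
rows 6 end [545.1, -80.1, 259.8, 64.6]
(6, [245.5, 230.5, 2.0], np.float64(-2.78), 20)
rows 6 end [422.2, 233.5, 257.8, 86.8]
(3, [-0.0, 0.0, 102.0], np.float64(-0.0), 20)
(4, [-42.0, 0.0, 102.0], np.float64(-0.0), 20)
rows 7 end [464.1, 231.1, 155.8, 86.8]
```

The jaws closed on nothing: width 20 mm and zero force. The weight was probably knocked aside, so I'll look before moving.

```bash
python3 - <<'E'
from h import *
json.dump([594.4,-153.1,39.3,54.6],open("cmd.json","w"))
t=optics.get_image("top"); u=optics.get_image("side"); cv2.imwrite("pics/u5.png",u)
a=cv2.resize(t[185:300,290:440],None,fx=2.6,fy=2.6,interpolation=cv2.INTER_CUBIC)
b=cv2.resize(u[130:260,190:340],None,fx=2.6,fy=2.6,interpolation=cv2.INTER_CUBIC)
h=max(a.shape[0],b.shape[0]); a=cv2.copyMakeBorder(a,0,h-a.shape[0],0,5,0);b=cv2.copyMakeBorder(b,0,h-b.shape[0],0,0,0)
cv2.imwrite("pics/m5.png",np.hstack([a,b])[:, :800]); print(a.shape,b.shape)
E
```

```text
(338, 395, 3) (338, 390, 3)
```

View pics/m5.png

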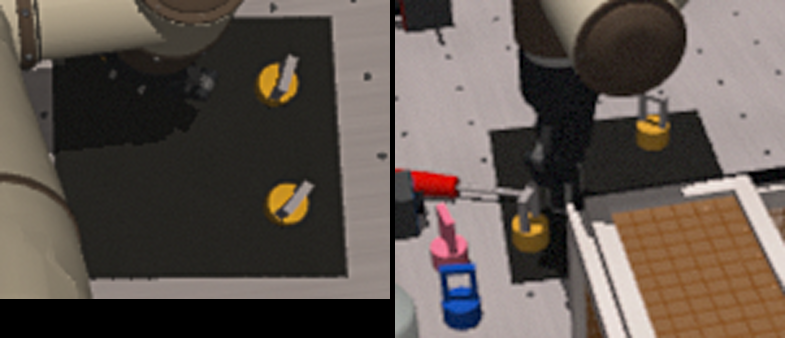

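The top view is blocked by the arm. In the side view the weight stands upright, shifted, at about (242,219). I'll lift straight up and move aside to measure it.

Request:
step_arm(motion=[{"slide":[0,0,-40],"dr":[0,0,0],"jaw":20},{"slide":[0,0,-100],"dr":[0,0,0],"jaw":20},{"slide":[0,0,-160],"dr":[0,0,0],"jaw":20},{"slide":[0,0,-220],"dr":[0,0,0],"jaw":30},{"slide":[0,0,-220],"dr":[0,0,0],"jaw":54},{"slide":[0,0,-220],"dr":[0,0,0],"jaw":54},{"slide":[0,0,-220],"dr":[0,0,0],"jaw":54},{"slide":[0,0,-220],"dr":[0,0,0],"jaw":54}])

```text
clock: 19.4
position: [593.9, -153.1, 257.7]
ee_rot: [0.304, 0.953, -0.0, -0.001]
contact_force: [-0.3, 0.2, -0.3]
gripper_width: 53.9
grasp_force: 0.0
```

```bash
python3 - <<'E'
from h import *
s=state(); s[2]+=220; json.dump(s,open("cmd.json","w"))
plan((466.9,-278.5,225,131.4-0,54))
E
```

```text
(8, [31.5, -176.0, 34.5], np.float64(-9.6), 54)
rows 8 end [466.8, -278.3, 224.8, 131.4]
```

Request:
step_arm(motion=[{"slide":[31.5,-176,34.5],"dr":[0,0,-1.3],"jaw":54},{"slide":[31.5,-176,34.5],"dr":[0,0,-2.6],"jaw":54},{"slide":[31.5,-176,34.5],"dr":[0,0,-3.9],"jaw":54},{"slide":[31.5,-176,34.5],"dr":[0,0,-5.2],"jaw":54},{"slide":[31.5,-176,34.5],"dr":[0,0,-6.5],"jaw":54},{"slide":[31.5,-176,34.5],"dr":[0,0,-7.8],"jaw":54},{"slide":[31.5,-176,34.5],"dr":[0,0,-9.1],"jaw":54},{"slide":[31.5,-176,34.5],"dr":[0,0,-9.6],"jaw":54}])

```text
clock: 20.4
position: [466.5, -278.3, 224.0]
ee_rot: [-0.355, 0.935, 0.0, -0.001]
contact_force: [0.1, -0.5, -0.5]
gripper_width: 54.1
grasp_force: 0.0
```

```bash
python3 - <<'E'
from h import *
st=arm.read_state(); print(st["position"],st["joints"])
t=optics.get_image("top"); cv2.imwrite("pics/t6.png",t); weights(t)
hsv=cv2.cvtColor(t,cv2.COLOR_BGR2HSV)
br=((hsv[...,0]>12)&(hsv[...,0]<32)&(hsv[...,1]>140)&(hsv[...,2]>120)).astype(np.uint8)
n,l,s,c=cv2.connectedComponentsWithStats(br)
for i in range(1,n):
    if s[i,4]>30 and c[i][0]>290: print("brass",s[i],c[i].round(1),onz("top",c[i],27).round(1))
print(proj("side",(594.5,-152.9,27)),onz("side",(242,219),15))
E
```

```text
[ 466.48263966 -278.31656739  224.04596452] [-2.39305766e-01  2.52233938e-01 -2.04146058e-01  5.89232105e-05
 -1.11595243e+00 -6.06035680e-01]
stirrup [411.2 211.3] [ 575.6 -313.2] ang 164.1 [ 3.  51.8]
[255.22621798 211.12205016] [ 631.58451696 -145.94271233   15.        ]
```

```bash
python3 - <<'E'
from h import *
t=cv2.imread("pics/t6.png"); u=optics.get_image("side"); cv2.imwrite("pics/u6.png",u)
for name,im in (("top",t),("side",u)):
    hsv=cv2.cvtColor(im,cv2.COLOR_BGR2HSV)
    br=((hsv[...,0]>12)&(hsv[...,0]<32)&(hsv[...,1]>150)&(hsv[...,2]>50)).astype(np.uint8)
    n,l,s,c=cv2.connectedComponentsWithStats(br)
    for i in range(1,n):
        if s[i,4]>20 and (s[i,4]<250): print(name,s[i],c[i].round(1),onz(name,c[i],20).round(1))
print(proj("top",(631,-146,65)),proj("top",(631,-146,20)))
g=t[180:215,305:360]
hsv=cv2.cvtColor(g,cv2.COLOR_BGR2HSV); print(hsv[...,2][::2,::2])
E
```

```text
top [173   1  14   4  30] [179.9   2.6] [1197.1  169.5   20. ]
top [397 256   7   8  35] [399.5 258.6] [ 476.8 -279.7   20. ]
top [398 261  10  11  42] [403.7 267. ] [ 456.4 -286.    20. ]
top [138 281  13  17 118] [143.3 289.9] [476.1 314.9  20. ]
side [  0   0  29  24 149] [13.2  9.6] [ 1469.  -2381.9    20. ]
side [17  0 13 12 35] [22.3  3.9] [ 1434.7 -2499.2    20. ]
side [ 30   0  29  25 165] [43.4 11.8] [ 1298.  -2284.8    20. ]
side [51  0 15 20 72] [57.7  9.5] [ 1223.7 -2312.5    20. ]
side [123   0  15  14  45] [128.5   6. ] [  828.7 -2276.6    20. ]
side [148   0  10   6  25] [151.8   2.1] [  689.8 -2325.7    20. ]
side [163   0  38  23 164] [183.4   9.7] [  527.7 -2106.     20. ]
side [195   0  15  11  40] [202.3   3.4] [  400.9 -2210.8    20. ]
side [209   0  42  36 162] [228.3  16.9] [  307.2 -1891.3    20. ]
side [254   0  14  11  54] [260.    4.1] [   70.5 -2098.6    20. ]
side [135   2  14  10  34] [141.6   6.3] [  754.7 -2248.1    20. ]
side [129   5  11  11  28] [134.    9.9] [  801.6 -2180.6    20. ]
side [150   7  14  15  76] [155.8  14.6] [  689.3 -2049.6    20. 
[... 7808 characters left out ...]
138 138 109  30  31  35  34  31  46  51  55  74  70 151 173 170 171 171
  172 171 172 174 174 175 173 144 151 153]
 [139 140 109  30  33  34  32  29  46  48  56  72  72 151 167 166 167 168
  169 168 170 169 171 170 139 145 152 152]
 [139 140 112  27  32  33  35  30  45  48  56  62  73 159 163 163 163 164
  164 164 164 165 166 135 141 146 150 151]
 [138 139 143  28  33  36  35  30  47  48  58  58  77 160 158 157 158 161
  160 160 162 162 130 136 141 146 149 152]
 [138 137 140  27  34  34  35  34  44  46  58  47  85 157 154 154 156 156
  156 156 158 126 130 137 142 146 149 152]
 [139 141 145  27  35  34  33  30  42  47  57  52 104 151 148 150 151 151
  152 154 127 121 131 136 141 145 149 153]]
```

The arm hides the moved weight in the top view, but the weight below the gripper is unmoved in the side view. I'll pick that one now and re-measure the other when the arm is over the cage.

Request:
step_arm(motion=[{"slide":[0,0,50],"dr":[0,0,0],"jaw":54},{"slide":[0,0,105],"dr":[0,0,0],"jaw":54},{"slide":[0,0,150],"dr":[0,0,0],"jaw":54},{"slide":[0,0,185],"dr":[0,0,0],"jaw":54},{"slide":[0,0,185],"dr":[0,0,0],"jaw":54},{"slide":[0,0,185],"dr":[0,0,0],"jaw":20},{"slide":[0,0,185],"dr":[0,0,0],"jaw":20},{"slide":[0,0,185],"dr":[0,0,0],"jaw":20}])

```text
clock: 21.5
position: [467.8, -278.7, 41.4]
ee_rot: [-0.354, 0.935, -0.001, 0.001]
contact_force: [-1.2, 1.1, 1.9]
gripper_width: 30.5
grasp_force: 59.4
```

```bash
python3 - <<'E'
from h import *
s=state(); s[2]-=185; json.dump(s,open("cmd.json","w")); k=1
plan((s[0],s[1],258,s[3],20,4),(455,-140,258,110,20,4))
plan((*cage(HX-42,HY[k]),258,CY,20,6))
plan((*cage(HX-42,HY[k]),156,CY,20,3),(*cage(HX,HY[k]),156,CY,20,4))
E
```

```text
(4, [0.0, 0.0, -218.0], np.float64(-0.0), 20)
(4, [-82.5, 111.5, -218.0], np.float64(2.68), 20)
rows 8 end [454.9, -140.1, 257.8, 110.0]
(7, [-97.0, 362.5, -0.0], np.float64(2.89), 20)
rows 7 end [422.3, 233.7, 257.8, 86.8]
(3, [0.0, -0.0, 102.0], np.float64(-0.0), 20)
(4, [-42.0, -0.0, 102.0], np.float64(-0.0), 20)
rows 7 end [464.3, 231.4, 155.8, 86.8]
```

Gripped at 30.5 mm. Carrying it to hook 2.

Request:
step_arm(motion=[{"slide":[0,0,-55],"dr":[0,0,0],"jaw":20},{"slide":[0,0,-110],"dr":[0,0,0],"jaw":20},{"slide":[0,0,-165],"dr":[0,0,0],"jaw":20},{"slide":[0,0,-218],"dr":[0,0,0],"jaw":20},{"slide":[-20,28,-218],"dr":[0,0,0.7],"jaw":20},{"slide":[-41,56,-218],"dr":[0,0,1.4],"jaw":20},{"slide":[-62,84,-218],"dr":[0,0,2],"jaw":20},{"slide":[-82.5,111.5,-218],"dr":[0,0,2.68],"jaw":20}])

```text
clock: 22.5
position: [454.1, -139.0, 258.1]
ee_rot: [-0.172, 0.985, 0.0, 0.0]
contact_force: [-0.5, -0.3, -2.2]
gripper_width: 30.3
grasp_force: 60.1
```

Request:
step_arm(motion=[{"slide":[-14,52,0],"dr":[0,0,0.4],"jaw":20},{"slide":[-28,104,0],"dr":[0,0,0.8],"jaw":20},{"slide":[-42,156,0],"dr":[0,0,1.2],"jaw":20},{"slide":[-56,208,0],"dr":[0,0,1.7],"jaw":20},{"slide":[-70,260,0],"dr":[0,0,2.2],"jaw":20},{"slide":[-84,312,0],"dr":[0,0,2.6],"jaw":20},{"slide":[-97,362.5,0],"dr":[0,0,2.89],"jaw":20},{"slide":[-97,362.5,0],"dr":[0,0,2.89],"jaw":20}])

```text
clock: 23.5
position: [421.6, 236.5, 257.8]
ee_rot: [0.026, 1.0, 0.0, -0.0]
contact_force: [-0.0, 1.0, -2.2]
gripper_width: 30.4
grasp_force: 60.3
```

```bash
python3 - <<'E'
from h import *
st=arm.read_state(); print(st["position"],st["gripper_width"])
t=optics.get_image("top"); cv2.imwrite("pics/t7.png",t); u=optics.get_image("side")
hsv=cv2.cvtColor(t,cv2.COLOR_BGR2HSV)
br=((hsv[...,0]>12)&(hsv[...,0]<32)&(hsv[...,1]>150)&(hsv[...,2]>50)).astype(np.uint8)
n,l,s,c=cv2.connectedComponentsWithStats(br)
for i in range(1,n):
    if 20<s[i,4]<250 and c[i][0]>270: print("brass",s[i],c[i].round(1),onz("top",c[i],20).round(1))
cv2.imwrite("pics/m7.png",np.hstack([cv2.resize(t[170:250,300:400],None,fx=4,fy=4,interpolation=cv2.INTER_CUBIC),cv2.resize(u[180:260,210:310],None,fx=4,fy=4,interpolation=cv2.INTER_CUBIC)]))
E
```

```text
[421.57847886 236.45691258 257.76540966] 30.428269308025836
brass [326 196  15  13 125] [332.5 202.4] [ 627.8 -144.7   20. ]
brass [388 209  17  17 153] [394.9 217.6] [ 573.8 -285.1   20. ]
```

View pics/m7.png

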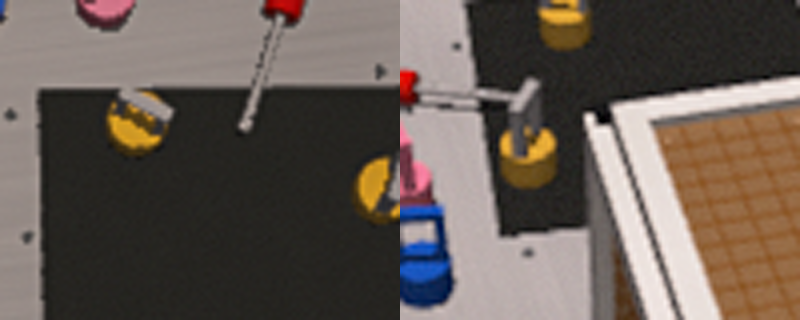

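The moved weight now stands upright at the mat's edge, at top px about (334,201), with its stirrup running from crop (120,93) to (170,113). I'll hang the one in hand first.

Request:
step_arm(motion=[{"slide":[0,0,35],"dr":[0,0,0],"jaw":20},{"slide":[0,0,70],"dr":[0,0,0],"jaw":20},{"slide":[0,0,100],"dr":[0,0,0],"jaw":20},{"slide":[0,0,100],"dr":[0,0,0],"jaw":20},{"slide":[-12,0,100],"dr":[0,0,0],"jaw":20},{"slide":[-27,0,100],"dr":[0,0,0],"jaw":20},{"slide":[-42,0,100],"dr":[0,0,0],"jaw":20},{"slide":[-42,0,100],"dr":[0,0,0],"jaw":20}])

```text
clock: 24.6
position: [465.3, 231.3, 157.8]
ee_rot: [0.028, 1.0, 0.0, -0.0]
contact_force: [0.2, -0.6, -2.6]
gripper_width: 30.5
grasp_force: 60.2
```

Request:
step_arm(motion=[{"slide":[0,0,5],"dr":[0,0,0],"jaw":20},{"slide":[0,0,10],"dr":[0,0,0],"jaw":20},{"slide":[0,0,14],"dr":[0,0,0],"jaw":20},{"slide":[0,0,17],"dr":[0,0,0],"jaw":20},{"slide":[0,0,18],"dr":[0,0,0],"jaw":20},{"slide":[0,0,18],"dr":[0,0,0],"jaw":20},{"slide":[0,0,18],"dr":[0,0,0],"jaw":20},{"slide":[0,0,18],"dr":[0,0,0],"jaw":20}])

```text
clock: 25.6
position: [464.2, 231.4, 140.4]
ee_rot: [0.027, 1.0, 0.0, 0.0]
contact_force: [-4.2, -1.8, 4.5]
gripper_width: 30.6
grasp_force: 61.0
```

```bash
python3 - <<'E'
from h import *
f=lambda u,v:(300+(u+.5)/4-.5,170+(v+.5)/4-.5)
a,b=onz("top",f(120,93),65),onz("top",f(170,113),65); print(a,b,(a+b)/2,np.linalg.norm(a-b),np.degrees(np.arctan2(*(b-a)[1::-1]))%180)
c=f(146,103); print("c",onz("top",c,65))
print("brass",onz("top",f(137,121),27), "tip",onz("top",f(245,128),10))
p,e=two(c,(210+(131.5)/4-.5,180+92.5/4-.5)); print(p,e)
s=state(); s[2]=257.8-100-18; json.dump(s,open("cmd.json","w")); print(s)
E
```

```text
[ 640.769362   -135.21433168   65.        ] [ 625.65133605 -161.91183727   65.        ] [ 633.21034903 -148.56308448   65.        ] 30.680800401118184 60.478375987391814
c [ 633.13372856 -149.1442782    65.        ]
brass [ 631.90852744 -147.7838345    27.        ] tip [ 623.75879947 -213.44650552   10.        ]
[ 630.12332218 -147.75988736   66.9979337 ] 5.338164171234657
[464.28287902483925, 231.40261018655576, 139.8, 86.84]
```

Request:
step_arm(motion=[{"slide":[0,0,-1],"dr":[0,0,0],"jaw":44},{"slide":[0,0,-1],"dr":[0,0,0],"jaw":44},{"slide":[0,0,-1],"dr":[0,0,0],"jaw":44},{"slide":[0,0,-1],"dr":[0,0,0],"jaw":44},{"slide":[0,0,-15],"dr":[0,0,0],"jaw":44},{"slide":[0,0,-50],"dr":[0,0,0],"jaw":44},{"slide":[0,0,-100],"dr":[0,0,0],"jaw":44},{"slide":[0,0,-121],"dr":[0,0,0],"jaw":44}])

```text
clock: 26.6
position: [465.4, 232.1, 265.3]
ee_rot: [0.027, 1.0, 0.002, 0.003]
contact_force: [-0.6, -0.8, 0.1]
gripper_width: 43.8
grasp_force: 0.0
```

```bash
cat >> h.py <<'E'
def setz(z): s=state(); s[2]=z; json.dump(s,open("cmd.json","w"))
def brass():
    t=optics.get_image("top"); hsv=cv2.cvtColor(t,cv2.COLOR_BGR2HSV)
    br=((hsv[...,0]>12)&(hsv[...,0]<32)&(hsv[...,1]>150)&(hsv[...,2]>50)).astype(np.uint8)
    n,l,s,c=cv2.connectedComponentsWithStats(br)
    for i in range(1,n):
        if 20<s[i,4]<250 and c[i][1]>180: print("brass",s[i],c[i].round(1),onz("top",c[i],20 if c[i][0]>290 else 115).round(1))
E
python3 - <<'E'
from h import *
setz(139.8+121); brass()
x,y,a=632.5,-148.5,60
plan((x,y,255,a,54))
plan((x,y,39.5,a,54,5),(x,y,39.5,a,20,3))
E
```

```text
brass [327 196  14  13 123] [332.7 202.5] [ 627.6 -145.    20. ]
brass [388 209  17  17 148] [394.8 217.5] [ 573.9 -284.9   20. ]
brass [170 284  11  12  72] [174.9 290.8] [456.3 226.7 115. ]
(7, [-189.0, -370.0, 6.0], np.float64(3.36), 54)
rows 7 end [632.6, -148.5, 254.8, 60.0]
(5, [0.0, -0.0, 215.5], np.float64(-0.0), 54)
(3, [0.0, -0.0, 215.5], np.float64(-0.0), 20)
rows 8 end [632.6, -148.5, 39.3, 60.0]
```

Request:
step_arm(motion=[{"slide":[-189,-370,6],"dr":[0,0,3.36],"jaw":54},{"slide":[-189,-370,6],"dr":[0,0,3.36],"jaw":54},{"slide":[-189,-370,6],"dr":[0,0,3.36],"jaw":54},{"slide":[-189,-370,6],"dr":[0,0,3.36],"jaw":54},{"slide":[-189,-370,6],"dr":[0,0,3.36],"jaw":54},{"slide":[-189,-370,6],"dr":[0,0,3.36],"jaw":54},{"slide":[-189,-370,6],"dr":[0,0,3.36],"jaw":54},{"slide":[-189,-370,6],"dr":[0,0,3.36],"jaw":54}])

```text
clock: 27.65
position: [632.8, -151.2, 253.6]
ee_rot: [0.261, 0.965, -0.0, -0.001]
contact_force: [-0.3, 0.6, 0.4]
gripper_width: 54.2
grasp_force: 0.0
```

Request:
step_arm(motion=[{"slide":[0,0,50],"dr":[0,0,0],"jaw":54},{"slide":[0,0,105],"dr":[0,0,0],"jaw":54},{"slide":[0,0,160],"dr":[0,0,0],"jaw":54},{"slide":[0,0,200],"dr":[0,0,0],"jaw":54},{"slide":[0,0,215.5],"dr":[0,0,0],"jaw":54},{"slide":[0,0,215.5],"dr":[0,0,0],"jaw":20},{"slide":[0,0,215.5],"dr":[0,0,0],"jaw":20},{"slide":[0,0,215.5],"dr":[0,0,0],"jaw":20}])

```text
clock: 28.65
position: [633.3, -148.4, 40.8]
ee_rot: [0.259, 0.966, 0.0, 0.001]
contact_force: [-0.2, 0.2, -2.3]
gripper_width: 30.5
grasp_force: 59.4
```

```bash
python3 - <<'E'
from h import *
s=state(); k=2
plan((s[0],s[1],258,s[3],20,4),(560,-80,258,68,20,3))
plan((*cage(HX-42,HY[k]),258,CY,20,6))
plan((*cage(HX-42,HY[k]),158,CY,20,3),(*cage(HX,HY[k]),158,CY,20,4))
E
```

```text
(4, [0.0, 0.0, -218.5], np.float64(-0.0), 20)
(3, [97.0, 23.0, -218.5], np.float64(-1.0), 20)
rows 7 end [560.1, -80.0, 257.8, 68.0]
(6, [224.5, 177.5, -0.0], np.float64(-2.36), 20)
rows 6 end [418.7, 168.8, 257.8, 86.8]
(3, [-0.0, -0.0, 100.0], np.float64(-0.0), 20)
(4, [-42.0, -0.0, 100.0], np.float64(-0.0), 20)
rows 7 end [460.6, 166.5, 157.8, 86.8]
```

Request:
step_arm(motion=[{"slide":[0,0,-55],"dr":[0,0,0],"jaw":20},{"slide":[0,0,-110],"dr":[0,0,0],"jaw":20},{"slide":[0,0,-165],"dr":[0,0,0],"jaw":20},{"slide":[0,0,-218.5],"dr":[0,0,0],"jaw":20},{"slide":[0,0,-218.5],"dr":[0,0,0],"jaw":20},{"slide":[45,10,-218.5],"dr":[0,0,-0.5],"jaw":20},{"slide":[97,23,-218.5],"dr":[0,0,-1],"jaw":20},{"slide":[97,23,-218.5],"dr":[0,0,-1],"jaw":20}])

```text
clock: 29.65
position: [556.7, -78.3, 257.3]
ee_rot: [0.19, 0.982, 0.0, -0.001]
contact_force: [-0.2, 0.2, -1.1]
gripper_width: 30.1
grasp_force: 60.2
```

Request:
step_arm(motion=[{"slide":[32,25,0],"dr":[0,0,-0.3],"jaw":20},{"slide":[64,51,0],"dr":[0,0,-0.7],"jaw":20},{"slide":[96,76,0],"dr":[0,0,-1],"jaw":20},{"slide":[128,101,0],"dr":[0,0,-1.4],"jaw":20},{"slide":[160,127,0],"dr":[0,0,-1.7],"jaw":20},{"slide":[192,152,0],"dr":[0,0,-2.1],"jaw":20},{"slide":[224.5,177.5,0],"dr":[0,0,-2.36],"jaw":20},{"slide":[224.5,177.5,0],"dr":[0,0,-2.36],"jaw":20}])

```text
clock: 30.65
position: [417.7, 170.3, 257.6]
ee_rot: [0.026, 1.0, 0.0, -0.0]
contact_force: [-0.1, -0.9, -1.6]
gripper_width: 30.3
grasp_force: 60.4
```

```bash
python3 - <<'E'
from h import *
st=arm.read_state(); print(st["position"],st["gripper_width"]); brass()
E
```

```text
[417.71201491 170.31611474 257.58434105] 30.294788945128776
brass [388 209  17  17 149] [394.8 217.6] [ 573.8 -284.9   20. ]
```

Request:
step_arm(motion=[{"slide":[0,0,35],"dr":[0,0,0],"jaw":20},{"slide":[0,0,70],"dr":[0,0,0],"jaw":20},{"slide":[0,0,100],"dr":[0,0,0],"jaw":20},{"slide":[0,0,100],"dr":[0,0,0],"jaw":20},{"slide":[-12,0,100],"dr":[0,0,0],"jaw":20},{"slide":[-27,0,100],"dr":[0,0,0],"jaw":20},{"slide":[-42,0,100],"dr":[0,0,0],"jaw":20},{"slide":[-42,0,100],"dr":[0,0,0],"jaw":20}])

```text
clock: 31.7
position: [461.8, 166.5, 157.9]
ee_rot: [0.028, 1.0, 0.0, 0.0]
contact_force: [0.0, 0.2, -3.0]
gripper_width: 30.5
grasp_force: 60.4
```

Request:
step_arm(motion=[{"slide":[0,0,5],"dr":[0,0,0],"jaw":20},{"slide":[0,0,10],"dr":[0,0,0],"jaw":20},{"slide":[0,0,14],"dr":[0,0,0],"jaw":20},{"slide":[0,0,17],"dr":[0,0,0],"jaw":20},{"slide":[0,0,18],"dr":[0,0,0],"jaw":20},{"slide":[0,0,18],"dr":[0,0,0],"jaw":20},{"slide":[0,0,18],"dr":[0,0,0],"jaw":20},{"slide":[0,0,18],"dr":[0,0,0],"jaw":20}])

```text
clock: 32.7
position: [460.5, 166.5, 140.2]
ee_rot: [0.027, 1.0, 0.0, 0.0]
contact_force: [-3.2, 1.4, 2.6]
gripper_width: 30.7
grasp_force: 60.9
```

Request:
step_arm(motion=[{"slide":[0,0,-1],"dr":[0,0,0],"jaw":44},{"slide":[0,0,-1],"dr":[0,0,0],"jaw":44},{"slide":[0,0,-1],"dr":[0,0,0],"jaw":44},{"slide":[0,0,-1],"dr":[0,0,0],"jaw":44},{"slide":[0,0,-15],"dr":[0,0,0],"jaw":44},{"slide":[0,0,-50],"dr":[0,0,0],"jaw":44},{"slide":[0,0,-100],"dr":[0,0,0],"jaw":44},{"slide":[0,0,-121],"dr":[0,0,0],"jaw":44}])

```text
clock: 33.7
position: [461.8, 167.1, 265.2]
ee_rot: [0.027, 1.0, 0.002, 0.003]
contact_force: [0.1, 0.2, 0.6]
gripper_width: 43.9
grasp_force: 0.0
```

```bash
python3 - <<'E'
from h import *
setz(139.8+121); brass(); weights()
x,y,a=575.3,-287.9,153.8
plan((545,-100,255,120,54))
plan((x,y,255,a,54,4),(x,y,200,a,54,2))
plan((x,y,39.5,a,54,5),(x,y,39.5,a,20,3))
E
```

```text
brass [388 209  17  17 151] [394.9 217.6] [ 573.8 -285.1   20. ]
brass [159 212  15  11  34] [166.3 217.4] [617.1 232.1 115. ]
brass [202 284  10  11  60] [205.9 289.7] [450.9 161.3 115. ]
stirrup [400.2 212.8] [ 575.3 -287.9] ang 153.8 [ 8.8 33.5]
(5, [-99.0, -261.5, 6.0], np.float64(-4.14), 54)
rows 5 end [545.0, -100.1, 254.8, 120.0]
(4, [67.5, -178.0, -0.0], np.float64(-4.23), 54)
(2, [67.5, -178.0, 55.0], np.float64(-4.23), 54)
rows 6 end [575.4, -288.0, 199.8, 153.8]
(5, [-0.0, 0.0, 160.5], np.float64(-0.0), 54)
(3, [-0.0, 0.0, 160.5], np.float64(-0.0), 20)
rows 8 end [575.4, -288.0, 39.3, 153.8]
```

Request:
step_arm(motion=[{"slide":[-20,-52,6],"dr":[0,0,-0.8],"jaw":54},{"slide":[-40,-104,6],"dr":[0,0,-1.6],"jaw":54},{"slide":[-60,-157,6],"dr":[0,0,-2.4],"jaw":54},{"slide":[-80,-209,6],"dr":[0,0,-3.2],"jaw":54},{"slide":[-99,-261.5,6],"dr":[0,0,-4.14],"jaw":54},{"slide":[-99,-261.5,6],"dr":[0,0,-4.14],"jaw":54},{"slide":[-99,-261.5,6],"dr":[0,0,-4.14],"jaw":54},{"slide":[-99,-261.5,6],"dr":[0,0,-4.14],"jaw":54}])

```text
clock: 34.8
position: [544.7, -99.0, 254.7]
ee_rot: [-0.259, 0.966, 0.0, -0.0]
contact_force: [0.1, 0.4, -0.4]
gripper_width: 53.9
grasp_force: 0.0
```

Request:
step_arm(motion=[{"slide":[17,-44,0],"dr":[0,0,-1.1],"jaw":54},{"slide":[34,-89,0],"dr":[0,0,-2.2],"jaw":54},{"slide":[51,-134,0],"dr":[0,0,-3.3],"jaw":54},{"slide":[67.5,-178,0],"dr":[0,0,-4.23],"jaw":54},{"slide":[67.5,-178,30],"dr":[0,0,-4.23],"jaw":54},{"slide":[67.5,-178,55],"dr":[0,0,-4.23],"jaw":54},{"slide":[67.5,-178,55],"dr":[0,0,-4.23],"jaw":54},{"slide":[67.5,-178,55],"dr":[0,0,-4.23],"jaw":54}])

```text
clock: 35.8
position: [576.3, -287.4, 201.3]
ee_rot: [-0.529, 0.849, -0.001, 0.0]
contact_force: [0.6, 0.3, 0.4]
gripper_width: 54.0
grasp_force: 0.0
```

Request:
step_arm(motion=[{"slide":[0,0,50],"dr":[0,0,0],"jaw":54},{"slide":[0,0,100],"dr":[0,0,0],"jaw":54},{"slide":[0,0,140],"dr":[0,0,0],"jaw":54},{"slide":[0,0,160.5],"dr":[0,0,0],"jaw":54},{"slide":[0,0,160.5],"dr":[0,0,0],"jaw":54},{"slide":[0,0,160.5],"dr":[0,0,0],"jaw":20},{"slide":[0,0,160.5],"dr":[0,0,0],"jaw":20},{"slide":[0,0,160.5],"dr":[0,0,0],"jaw":20}])

```text
clock: 36.8
position: [576.4, -288.2, 41.6]
ee_rot: [-0.529, 0.849, -0.001, 0.001]
contact_force: [-1.2, 1.9, 6.5]
gripper_width: 30.6
grasp_force: 59.0
```

```bash
python3 - <<'E'
from h import *
s=state(); k=3
plan((s[0],s[1],258,s[3],20,4),(530,-150,258,123,20,4))
plan((*cage(HX-42,HY[k]),258,CY,20,6))
plan((*cage(HX-42,HY[k]),158,CY,20,3),(*cage(HX,HY[k]),158,CY,20,4))
E
```

```text
(4, [0.0, 0.0, -218.5], np.float64(-0.0), 20)
(4, [-104.0, 101.5, -218.5], np.float64(3.85), 20)
rows 8 end [530.3, -149.9, 257.8, 123.0]
(6, [-41.5, 275.5, -0.0], np.float64(4.52), 20)
rows 6 end [415.0, 103.8, 257.8, 86.8]
(3, [-0.0, 0.0, 100.0], np.float64(-0.0), 20)
(4, [-42.0, 0.0, 100.0], np.float64(-0.0), 20)
rows 7 end [457.0, 101.5, 157.8, 86.8]
```

Request:
step_arm(motion=[{"slide":[0,0,-55],"dr":[0,0,0],"jaw":20},{"slide":[0,0,-110],"dr":[0,0,0],"jaw":20},{"slide":[0,0,-165],"dr":[0,0,0],"jaw":20},{"slide":[0,0,-218.5],"dr":[0,0,0],"jaw":20},{"slide":[-26,25,-218.5],"dr":[0,0,0.9],"jaw":20},{"slide":[-52,51,-218.5],"dr":[0,0,1.9],"jaw":20},{"slide":[-78,76,-218.5],"dr":[0,0,2.9],"jaw":20},{"slide":[-104,101.5,-218.5],"dr":[0,0,3.85],"jaw":20}])

```text
clock: 37.8
position: [529.5, -148.7, 257.6]
ee_rot: [-0.282, 0.96, 0.0, 0.0]
contact_force: [0.4, 0.3, -2.6]
gripper_width: 30.5
grasp_force: 60.1
```

Request:
step_arm(motion=[{"slide":[-7,45,0],"dr":[0,0,0.7],"jaw":20},{"slide":[-14,91,0],"dr":[0,0,1.5],"jaw":20},{"slide":[-21,137,0],"dr":[0,0,2.3],"jaw":20},{"slide":[-28,183,0],"dr":[0,0,3.1],"jaw":20},{"slide":[-35,229,0],"dr":[0,0,3.8],"jaw":20},{"slide":[-41.5,275.5,0],"dr":[0,0,4.52],"jaw":20},{"slide":[-41.5,275.5,0],"dr":[0,0,4.52],"jaw":20},{"slide":[-41.5,275.5,0],"dr":[0,0,4.52],"jaw":20}])

```text
clock: 38.8
position: [414.8, 103.7, 257.9]
ee_rot: [0.027, 1.0, 0.0, 0.0]
contact_force: [-0.5, -0.3, -2.1]
gripper_width: 30.8
grasp_force: 60.3
```

Request:
step_arm(motion=[{"slide":[0,0,35],"dr":[0,0,0],"jaw":20},{"slide":[0,0,70],"dr":[0,0,0],"jaw":20},{"slide":[0,0,100],"dr":[0,0,0],"jaw":20},{"slide":[0,0,100],"dr":[0,0,0],"jaw":20},{"slide":[-12,0,100],"dr":[0,0,0],"jaw":20},{"slide":[-27,0,100],"dr":[0,0,0],"jaw":20},{"slide":[-42,0,100],"dr":[0,0,0],"jaw":20},{"slide":[-42,0,100],"dr":[0,0,0],"jaw":20}])

```text
clock: 39.8
position: [458.6, 101.6, 157.9]
ee_rot: [0.028, 1.0, 0.0, 0.0]
contact_force: [0.4, 0.2, -2.1]
gripper_width: 30.4
grasp_force: 73.9
```

Request:
step_arm(motion=[{"slide":[0,0,5],"dr":[0,0,0],"jaw":20},{"slide":[0,0,10],"dr":[0,0,0],"jaw":20},{"slide":[0,0,14],"dr":[0,0,0],"jaw":20},{"slide":[0,0,17],"dr":[0,0,0],"jaw":20},{"slide":[0,0,18],"dr":[0,0,0],"jaw":20},{"slide":[0,0,18],"dr":[0,0,0],"jaw":20},{"slide":[0,0,18],"dr":[0,0,0],"jaw":20},{"slide":[0,0,18],"dr":[0,0,0],"jaw":20}])

```text
clock: 40.8
position: [457.0, 101.5, 139.9]
ee_rot: [0.028, 1.0, 0.0, 0.0]
contact_force: [0.5, -0.1, -2.5]
gripper_width: 30.6
grasp_force: 73.9
```

The last weight shows no support force, and the grip force jumped. I'll look before releasing.

```bash
python3 - <<'E'
from h import *
setz(139.8)
t=optics.get_image("top");u=optics.get_image("side")
a=cv2.resize(t[255:335,110:280],None,fx=4,fy=4,interpolation=cv2.INTER_CUBIC)[:, :680]
b=cv2.resize(u[180:260,310:410],None,fx=3.4,fy=3.4,interpolation=cv2.INTER_CUBIC)
b=cv2.copyMakeBorder(b,0,0,0,680-b.shape[1],0)
cv2.imwrite("pics/m8.png",np.vstack([a,b]))
E
```

```text
(no output)
```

View pics/m8.png

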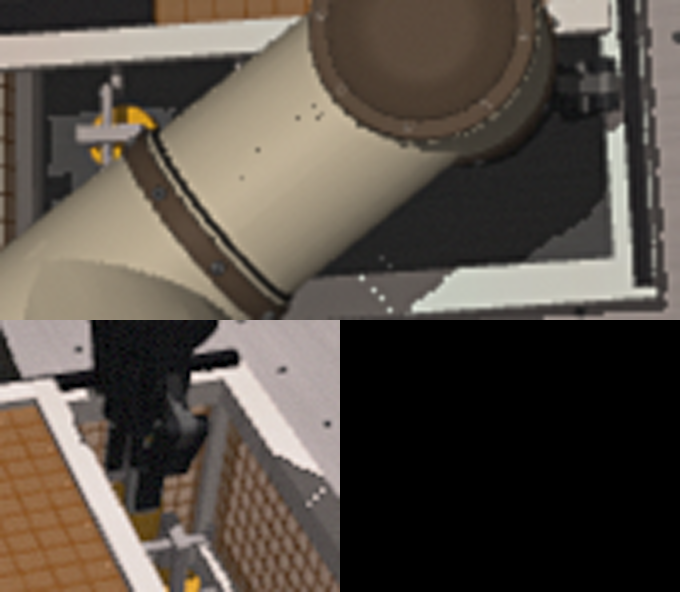

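```bash
python3 - <<'E'
from h import *
u=optics.get_image("side"); hsv=cv2.cvtColor(u,cv2.COLOR_BGR2HSV)
br=((hsv[...,0]>18)&(hsv[...,0]<32)&(hsv[...,1]>190)&(hsv[...,2]>60)).astype(np.uint8)
br[:, :335]=0; br[:,375:]=0; br[:215]=0; br[255:]=0
print(np.argwhere(br).min(0),np.argwhere(br).max(0))
for z in (103,115,127): print(z,proj("side",(457,101.5,z)), proj("side",(461,166.5,z)))
for r in range(226,250,2): print(r,''.join('#' if v else '.' for v in br[r,335:375]),hsv[r,345:362,2].tolist())
cv2.imwrite("pics/m9.png",cv2.resize(u[205:265,325:395],None,fx=9,fy=9,interpolation=cv2.INTER_CUBIC))
E
```

```text
[229 344] [254 366]
103 [346.23068389 242.70201009] [357.10990581 263.88729536]
115 [346.72923854 238.4875173 ] [357.7221628  259.61494373]
127 [347.23540418 234.20868575] [358.34427401 255.27382904]
226 ........................................ [85, 63, 52, 69, 84, 54, 18, 15, 27, 15, 20, 19, 22, 74, 105, 113, 125]
228 ........................................ [86, 74, 60, 75, 74, 43, 20, 20, 20, 19, 21, 22, 26, 107, 133, 125, 129]
230 ..........#............................. [94, 73, 63, 76, 63, 27, 19, 22, 19, 26, 23, 21, 61, 112, 131, 139, 130]
232 ........................................ [107, 67, 59, 79, 58, 27, 20, 19, 14, 21, 23, 19, 68, 124, 143, 141, 115]
234 ........................................ [166, 92, 64, 81, 55, 14, 22, 17, 21, 19, 23, 22, 75, 107, 122, 120, 95]
236 ........................................ [238, 193, 104, 80, 71, 65, 68, 68, 74, 86, 94, 99, 93, 107, 115, 97, 105]
238 ..............######.#.................. [234, 238, 189, 112, 97, 104, 105, 102, 102, 99, 98, 91, 73, 70, 72, 71, 71]
240 ...............##..##................... [232, 233, 237, 190, 112, 98, 101, 104, 101, 94, 94, 83, 65, 65, 67, 67, 110]
242 ................#.###................... [230, 232, 231, 236, 190, 110, 97, 101, 97, 92, 103, 87, 69, 66, 85, 159, 182]
244 .................#...................... [229, 230, 230, 232, 236, 189, 104, 93, 90, 90, 96, 92, 106, 132, 114, 107, 161]
246 ........................................ [233, 230, 230, 230, 231, 234, 214, 189, 185, 185, 179, 175, 165, 158, 147, 101, 89]
248 ........................................ [233, 231, 230, 229, 230, 231, 233, 205, 127, 87, 82, 69, 69, 73, 73, 71, 72]
```

View pics/m9.png

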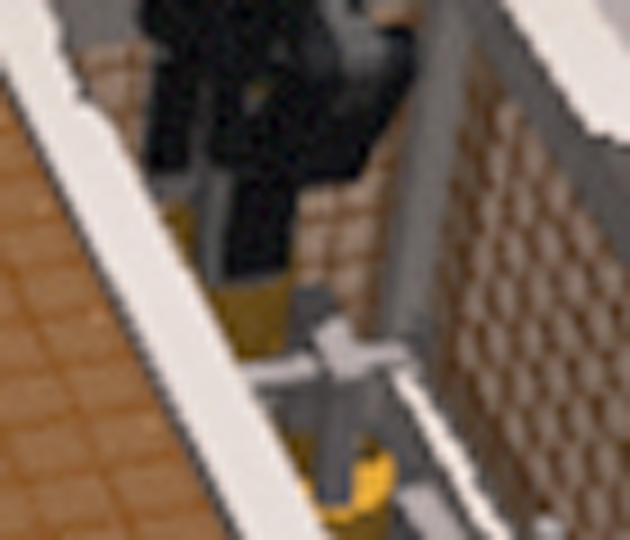

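The cylinder is upright and at the expected height: its top edge is at crop (250,280), predicted 127 mm. I'll lower a few mm more to feel the seat.

Request:
step_arm(motion=[{"slide":[0,0,1],"dr":[0,0,0],"jaw":20},{"slide":[0,0,1],"dr":[0,0,0],"jaw":20},{"slide":[0,0,2],"dr":[0,0,0],"jaw":20},{"slide":[0,0,2],"dr":[0,0,0],"jaw":20},{"slide":[0,0,3],"dr":[0,0,0],"jaw":20},{"slide":[0,0,3],"dr":[0,0,0],"jaw":20},{"slide":[0,0,3],"dr":[0,0,0],"jaw":20},{"slide":[0,0,3],"dr":[0,0,0],"jaw":20}])

```text
clock: 41.95
position: [456.9, 101.5, 136.8]
ee_rot: [0.028, 1.0, 0.0, 0.0]
contact_force: [-0.2, -0.5, -2.6]
gripper_width: 30.8
grasp_force: 73.9
```

There is still no support, and the grip reading is constant. I'll back out along the same path and check how the weight sits in the jaws.

Request:
step_arm(motion=[{"slide":[0,0,-10],"dr":[0,0,0],"jaw":20},{"slide":[0,0,-21],"dr":[0,0,0],"jaw":20},{"slide":[0,0,-21],"dr":[0,0,0],"jaw":20},{"slide":[20,0,-21],"dr":[0,0,0],"jaw":20},{"slide":[42,0,-21],"dr":[0,0,0],"jaw":20},{"slide":[42,0,-21],"dr":[0,0,0],"jaw":20},{"slide":[42,0,-70],"dr":[0,0,0],"jaw":20},{"slide":[42,0,-121],"dr":[0,0,0],"jaw":20}])

```text
clock: 42.95
position: [415.5, 103.8, 259.3]
ee_rot: [0.027, 1.0, -0.0, 0.0]
contact_force: [1.4, 0.8, -1.9]
gripper_width: 30.5
grasp_force: 73.9
```

```bash
python3 - <<'E'
from h import *
s=state(); s[2]=257.8; s[:2]=cage(HX-42,HY[3]).tolist(); json.dump(s,open("cmd.json","w"))
st=arm.read_state(); print(st["position"],st["contact_force"],st["grasp_force"],st["gripper_width"])
t=optics.get_image("top");u=optics.get_image("side"); cv2.imwrite("pics/t10.png",t); cv2.imwrite("pics/u10.png",u)
p=np.array(st["position"])
print("side TCP",proj("side",p),"cyl mid",proj("side",p+[0,0,17.4-44]),"top cyl mid",proj("top",p+[0,0,17.4-44]))
for name,im in (("side",u),("top",t)):
    c=proj(name,p+[0,0,-26]).round().astype(int)
    hsv=cv2.cvtColor(im,cv2.COLOR_BGR2HSV)
    br=((hsv[...,0]>14)&(hsv[...,0]<32)&(hsv[...,1]>170)&(hsv[...,2]>50)).astype(np.uint8)
    print(name,c)
    for r in range(c[1]-24,c[1]+24,2): print(r,''.join('#' if v else '.' for v in br[r,c[0]-25:c[0]+25]))
E
```

```text
[415.52527938 103.76185706 259.29030289] [ 1.4160056   0.78633097 -1.94117669] 73.91660846304148 30.478292877004183
side TCP [373.57815324 179.43217143] cyl mid [371.90293856 190.57413687] top cyl mid [230.08764274 299.9930737 ]
side [372 190]
166 ..................................................
168 ..................................................
170 ..................................................
172 ..................................................
174 ..................................................
176 ......................#...........................
178 ...................#####..........................
180 ...................#####..........................
182 ...................######.........................
184 ..................###########.....##..............
186 ..................#################...............
188 ..................#################...............
190 ..................################................
192 ....................#############.................
194 ..................................................
196 ...........................
[... 1097 characters left out ...]
........................................
300 ..................................................
302 ..................................................
304 ..................................................
306 ..................................................
308 ..................................................
310 ..................................................
312 ..................................................
314 ..................................................
316 ..................................................
318 ..................................................
320 ..................................................
322 ..................................................
```

```bash
python3 - <<'E'
from h import *
def mask(im):
    hsv=cv2.cvtColor(im,cv2.COLOR_BGR2HSV); return ((hsv[...,0]>14)&(hsv[...,0]<32)&(hsv[...,1]>170)&(hsv[...,2]>50)).astype(np.uint8)
a=cv2.resize(cv2.imread("pics/s3.png"),(230,250),interpolation=cv2.INTER_AREA)
def cyl(p,dz):  # predicted silhouette of the cylinder, eye at TCP z + dz
    q=[proj("side",p+np.array([18*np.cos(t),18*np.sin(t),dz-56+h])) for t in np.linspace(0,6.28,60) for h in (0,24)]
    return np.min(q,0).round(1),np.max(q,0).round(1)
for nm,m,off,p in (("s3",mask(a),(240,100),np.array([425.6,298.1,256.4])),("u10",mask(cv2.imread("pics/u10.png")),(0,0),np.array([415.5,103.8,259.3]))):
    for dz in (18,24,30,36): print(nm,dz,*cyl(p,dz))
    c=proj("side",p+[0,0,-20]); w=[(x+off[0],y+off[1]) for y,x in np.argwhere(m) if abs(x+off[0]-c[0])<13 and -18<y+off[1]-c[1]<22]
    print(np.min(w,0),np.max(w,0),len(w))
E
```

```text
s3 18 [405.2 246. ] [430.2 271.7]
s3 24 [405.8 243.3] [430.9 269.1]
s3 30 [406.4 240.6] [431.7 266.5]
s3 36 [407.  237.9] [432.4 263.9]
[408 249] [430 270] 304
u10 18 [362.1 180.1] [382.  200.7]
u10 24 [362.4 177.6] [382.5 198.2]
u10 30 [362.7 175.1] [382.9 195.8]
u10 36 [363.1 172.6] [383.3 193.3]
[365 176] [382 193] 189
```

The side view shows the weight upright but slipped about 15 mm up between the fingers, so its eye is now about 33 mm above the TCP. The cylinder probably grazed the hook tip on the way down. I'll go again further forward, with the heights corrected.

Request:
step_arm(motion=[{"slide":[7,0,0],"dr":[0,0,0],"jaw":20},{"slide":[7,0,20],"dr":[0,0,0],"jaw":20},{"slide":[7,0,45],"dr":[0,0,0],"jaw":20},{"slide":[7,0,70],"dr":[0,0,0],"jaw":20},{"slide":[7,0,95],"dr":[0,0,0],"jaw":20},{"slide":[7,0,113.5],"dr":[0,0,0],"jaw":20},{"slide":[7,0,113.5],"dr":[0,0,0],"jaw":20},{"slide":[7,0,113.5],"dr":[0,0,0],"jaw":20}])

```text
clock: 44.05
position: [408.0, 104.1, 144.3]
ee_rot: [0.027, 1.0, -0.0, -0.0]
contact_force: [0.3, 0.5, -1.7]
gripper_width: 30.8
grasp_force: 73.9
```

```bash
python3 - <<'E'
from h import *
st=arm.read_state(); print(st["position"],st["contact_force"])
p=np.array(st["position"])
def cyl(p,dz):
    q=[proj("side",p+np.array([18*np.cos(t),18*np.sin(t),dz-56+h])) for t in np.linspace(0,6.28,60) for h in (0,24)]
    return np.min(q,0).round(1),np.max(q,0).round(1)
im=optics.get_image("side");hsv=cv2.cvtColor(im,cv2.COLOR_BGR2HSV); m=((hsv[...,0]>14)&(hsv[...,0]<32)&(hsv[...,1]>170)&(hsv[...,2]>50)).astype(np.uint8)
print(cyl(p,18),cyl(p,33)); c=proj("side",p).round().astype(int)
for r in range(c[1]-10,c[1]+30,2): print(r,c[0]-25,''.join('#' if v else '.' for v in m[r,c[0]-25:c[0]+25]))
cv2.imwrite("pics/u11.png",im)
E
```

```text
[408.00497521 104.14618938 144.31885987] [ 0.3173796   0.45629935 -1.69861814]
(array([359.5, 223.9]), array([377.9, 243.6])) (array([360.3, 218.5]), array([378.9, 238.3]))
214 345 ..................................................
216 345 ..................................................
218 345 ..................................................
220 345 ..................................................
222 345 ..................................................
224 345 ....................###...........................
226 345 ...................#####..........................
228 345 ..................######..........................
230 345 ..................######...........#..............
232 345 ..................########....#####...............
234 345 .................#################................
236 345 ...................###############................
238 345 .....................###########..................
240 345 ..................................................
242 345 ..................................................
244 345 ..................................................
246 345 ..................................................
248 345 ..................................................
250 345 ..................................................
252 345 ..................................................
```

The eye is at about 174 mm, so the window straddles the hook (153 to 167 mm). I'll slide it on.

Request:
step_arm(motion=[{"slide":[-10,0,0],"dr":[0,0,0],"jaw":20},{"slide":[-20,0,0],"dr":[0,0,0],"jaw":20},{"slide":[-30,0,0],"dr":[0,0,0],"jaw":20},{"slide":[-40,0,0],"dr":[0,0,0],"jaw":20},{"slide":[-49,0,0],"dr":[0,0,0],"jaw":20},{"slide":[-49,0,0],"dr":[0,0,0],"jaw":20},{"slide":[-49,0,3],"dr":[0,0,0],"jaw":20},{"slide":[-49,0,6],"dr":[0,0,0],"jaw":20}])

```text
clock: 45.1
position: [456.5, 101.4, 138.1]
ee_rot: [0.027, 1.0, -0.0, -0.0]
contact_force: [-0.2, -0.6, -1.8]
gripper_width: 30.7
grasp_force: 73.9
```

Request:
step_arm(motion=[{"slide":[0,0,2],"dr":[0,0,0],"jaw":20},{"slide":[0,0,4],"dr":[0,0,0],"jaw":20},{"slide":[0,0,6],"dr":[0,0,0],"jaw":20},{"slide":[0,0,7],"dr":[0,0,0],"jaw":20},{"slide":[0,0,7],"dr":[0,0,0],"jaw":20},{"slide":[0,0,7],"dr":[0,0,0],"jaw":20},{"slide":[0,0,7],"dr":[0,0,0],"jaw":20},{"slide":[0,0,7],"dr":[0,0,0],"jaw":20}])

```text
clock: 46.1
position: [457.0, 101.5, 132.7]
ee_rot: [0.027, 1.0, -0.0, 0.0]
contact_force: [-4.0, 0.9, 7.3]
gripper_width: 30.7
grasp_force: 75.2
```

Seated, with +9 N of support. Release and rise.

Request:
step_arm(motion=[{"slide":[0,0,-2],"dr":[0,0,0],"jaw":44},{"slide":[0,0,-2],"dr":[0,0,0],"jaw":44},{"slide":[0,0,-2],"dr":[0,0,0],"jaw":44},{"slide":[0,0,-2],"dr":[0,0,0],"jaw":44},{"slide":[0,0,-15],"dr":[0,0,0],"jaw":44},{"slide":[0,0,-50],"dr":[0,0,0],"jaw":44},{"slide":[0,0,-100],"dr":[0,0,0],"jaw":44},{"slide":[0,0,-129],"dr":[0,0,0],"jaw":44}])

```text
clock: 47.1
position: [457.8, 101.7, 264.0]
ee_rot: [0.027, 1.0, 0.001, 0.002]
contact_force: [0.0, 0.0, -0.1]
gripper_width: 44.2
grasp_force: 0.0
```

```bash
python3 - <<'E'
from h import *
s=state(); s[:2]=cage(HX,HY[3]).tolist(); s[2]=260.3; json.dump(s,open("cmd.json","w"))
# to behind/side: above handle (open position) with tool y along x (rotor 1.4)
t=cage(61.5,135)+[0,.5]
plan((480,200,262,CY+40,30,4),(*t,262,CY+79,30,4))
plan((*t,188.3,CY+79,30,4),(*t,188.3,CY+79,8,4))
E
```

```text
(4, [-17.5, 99.5, -1.5], np.float64(-5.0), 30)
(4, [-101.5, 240.5, -1.5], np.float64(-9.88), 30)
rows 8 end [571.7, 336.1, 261.8, 165.9]
(4, [-0.0, 0.0, 73.5], np.float64(0.0), 30)
(4, [-0.0, 0.0, 73.5], np.float64(0.0), 8)
rows 8 end [571.7, 336.1, 188.3, 165.9]
```

Moving over the handle leaves the hooks in view, so I'll check all four there.

Request:
step_arm(motion=[{"slide":[-4,25,-1.5],"dr":[0,0,-1.2],"jaw":30},{"slide":[-9,50,-1.5],"dr":[0,0,-2.4],"jaw":30},{"slide":[-13,75,-1.5],"dr":[0,0,-3.6],"jaw":30},{"slide":[-17.5,99.5,-1.5],"dr":[0,0,-4.8],"jaw":30},{"slide":[-40,140,-1.5],"dr":[0,0,-6],"jaw":30},{"slide":[-62,175,-1.5],"dr":[0,0,-7.3],"jaw":30},{"slide":[-83,210,-1.5],"dr":[0,0,-8.6],"jaw":30},{"slide":[-101.5,240.5,-1.5],"dr":[0,0,-9.88],"jaw":30}])

```text
clock: 48.1
position: [572.3, 337.2, 262.6]
ee_rot: [-0.617, 0.787, -0.0, 0.0]
contact_force: [0.0, 0.2, -0.7]
gripper_width: 29.7
grasp_force: 0.0
```

```bash
python3 - <<'E'
from h import *
setz(261.8)
st=arm.read_state(); print(st["position"])
t=optics.get_image("top"); u=optics.get_image("side")
a=cv2.resize(t[255:335,95:275],None,fx=3.6,fy=3.6,interpolation=cv2.INTER_CUBIC)
b=cv2.resize(u[190:300,330:440],None,fx=2.7,fy=2.7,interpolation=cv2.INTER_CUBIC)
b=cv2.copyMakeBorder(b,0,0,0,a.shape[1]-b.shape[1],0)
cv2.imwrite("pics/m12.png",np.vstack([a,b]))
E
```

```text
[572.28164115 337.21309744 262.57771695]
```

View pics/m12.png

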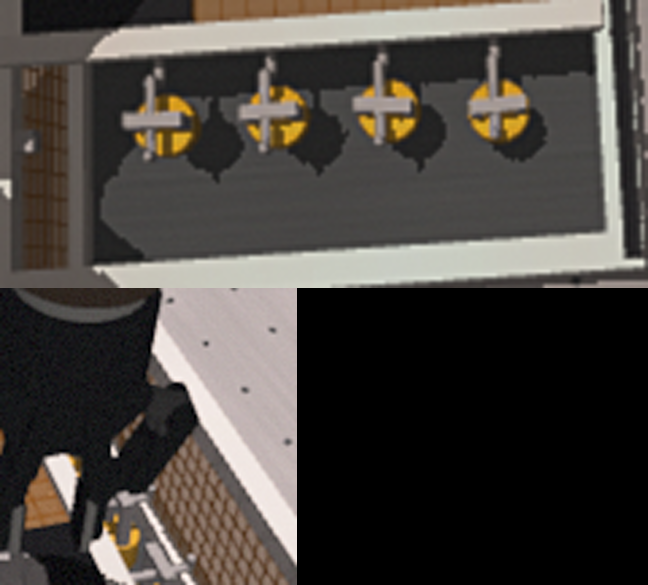

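All four weights hang by their stirrups, one per hook, at crop (152,120), (268,110), (381,105) and (498,106). Now I'll grip the handle and shut the panel.

Request:
step_arm(motion=[{"slide":[0,0,25],"dr":[0,0,0],"jaw":30},{"slide":[0,0,45],"dr":[0,0,0],"jaw":30},{"slide":[0,0,62],"dr":[0,0,0],"jaw":30},{"slide":[0,0,72],"dr":[0,0,0],"jaw":30},{"slide":[0,0,72],"dr":[0,0,0],"jaw":30},{"slide":[0,0,72],"dr":[0,0,0],"jaw":8},{"slide":[0,0,72],"dr":[0,0,0],"jaw":8},{"slide":[0,0,72],"dr":[0,0,0],"jaw":8}])

```text
clock: 49.2
position: [571.9, 336.2, 190.9]
ee_rot: [-0.615, 0.789, -0.0, 0.001]
contact_force: [-0.3, -0.5, 1.2]
gripper_width: 15.4
grasp_force: 58.5
```

```bash
python3 - <<'E'
from h import *
setz(189.8); s=state()
c,q=np.cos(YAW),np.sin(YAW)
plan((s[0]-122*c,s[1]-122*q,189.8,s[3],8))
E
```

```text
(3, [23.0, 120.0, 0.0], np.float64(-0.0), 8)
rows 3 end [449.7, 343.1, 189.8, 165.9]
```

Request:
step_arm(motion=[{"slide":[2.5,13,0],"dr":[0,0,0],"jaw":8},{"slide":[7,36,0],"dr":[0,0,0],"jaw":8},{"slide":[12,62,0],"dr":[0,0,0],"jaw":8},{"slide":[17,88,0],"dr":[0,0,0],"jaw":8},{"slide":[21,110,0],"dr":[0,0,0],"jaw":8},{"slide":[23.5,122.5,0],"dr":[0,0,0],"jaw":8},{"slide":[23.5,122.5,0],"dr":[0,0,0],"jaw":8},{"slide":[23.5,122.5,0],"dr":[0,0,0],"jaw":8}])

```text
clock: 50.2
position: [448.8, 343.2, 190.9]
ee_rot: [-0.615, 0.789, -0.001, 0.002]
contact_force: [6.0, -1.9, 2.4]
gripper_width: 15.3
grasp_force: 62.8
```

Shut against its stop (6 N). Now I'll turn it back.

Request:
step_arm(motion=[{"slide":[0,0,0],"dr":[0,0,1.27],"jaw":8},{"slide":[0,0,0],"dr":[0,0,2.54],"jaw":8},{"slide":[0,0,0],"dr":[0,0,3.81],"jaw":8},{"slide":[0,0,0],"dr":[0,0,5.08],"jaw":8},{"slide":[0,0,0],"dr":[0,0,6.35],"jaw":8},{"slide":[0,0,0],"dr":[0,0,7.6],"jaw":8},{"slide":[0,0,0],"dr":[0,0,8.85],"jaw":8},{"slide":[0,0,0],"dr":[0,0,10.05],"jaw":8}])

```text
clock: 51.2
position: [446.4, 343.4, 189.9]
ee_rot: [0.042, 0.999, 0.0, -0.0]
contact_force: [-1.3, 1.2, 2.0]
gripper_width: 14.7
grasp_force: 64.2
```

```bash
python3 - <<'E'
from h import *
st=arm.read_state(); print(st["position"],st["contact_force"],st["wrist_torque"],st["gripper_width"]); m=R.from_quat(st["ee_rot"]).as_matrix()[:,1]; print(np.degrees(np.arctan2(m[1],m[0])))
t=optics.get_image("top"); f=lambda u,v:(80+(u+.5)/3.6-.5,185+(v+.5)/3.6-.5)
cv2.imwrite("pics/t13.png",t)
E
```

```text
[446.42110264 343.40503369 189.87965154] [-1.2769533   1.20783701  2.01622301] [0.14745393 0.21390352 0.27524042] 14.683301832696937
85.18885335132288
```

It is turned back to its stop: the tool angle is 85.2° and a small end-stop torque shows. Next I'll release, close the fingers above the bar and push down.

```bash
python3 - <<'E'
from h import *
json.dump([447.2,343.2,189.8,85.5],open("cmd.json","w"))
t=cage(-62.5,135)+[0,.5]
plan((447.2,343.2,189.8,85.5,30,3),(447.2,343.2,225,85.5,30,2),(*t,228,85.5,0,3))
plan((*t,205,85.5,0,1),(*t,195,85.5,0,1),(*t,187,85.5,0,2),(*t,184,85.5,0,2))
E
```

```text
(3, [0.0, 0.0, 0.0], np.float64(-0.0), 30)
(2, [0.0, 0.0, -35.0], np.float64(-0.0), 30)
(3, [-0.5, -0.0, -38.0], np.float64(-0.0), 0)
rows 8 end [447.7, 343.2, 227.8, 85.5]
(1, [-0.0, -0.0, 23.0], np.float64(-0.0), 0)
(1, [-0.0, -0.0, 33.0], np.float64(-0.0), 0)
(2, [-0.0, -0.0, 41.0], np.float64(-0.0), 0)
(2, [-0.0, -0.0, 44.0], np.float64(-0.0), 0)
rows 6 end [447.7, 343.2, 183.8, 85.5]
```

Request:
step_arm(motion=[{"slide":[0,0,0],"dr":[0,0,0],"jaw":30},{"slide":[0,0,0],"dr":[0,0,0],"jaw":30},{"slide":[0,0,0],"dr":[0,0,0],"jaw":30},{"slide":[0,0,-18],"dr":[0,0,0],"jaw":30},{"slide":[0,0,-38],"dr":[0,0,0],"jaw":30},{"slide":[-0.5,0,-38],"dr":[0,0,0],"jaw":0},{"slide":[-0.5,0,-38],"dr":[0,0,0],"jaw":0},{"slide":[-0.5,0,-38],"dr":[0,0,0],"jaw":0}])

```text
clock: 52.25
position: [447.1, 342.6, 226.7]
ee_rot: [0.039, 0.999, -0.001, -0.001]
contact_force: [0.1, -0.5, 0.1]
gripper_width: -0.0
grasp_force: 0.0
```

Request:
step_arm(motion=[{"slide":[0,0,16],"dr":[0,0,0],"jaw":0},{"slide":[0,0,22],"dr":[0,0,0],"jaw":0},{"slide":[0,0,28],"dr":[0,0,0],"jaw":0},{"slide":[0,0,34],"dr":[0,0,0],"jaw":0},{"slide":[0,0,39],"dr":[0,0,0],"jaw":0},{"slide":[0,0,43],"dr":[0,0,0],"jaw":0},{"slide":[0,0,45],"dr":[0,0,0],"jaw":0},{"slide":[0,0,45],"dr":[0,0,0],"jaw":0}])

```text
clock: 53.25
position: [448.8, 343.0, 184.9]
ee_rot: [0.039, 0.999, 0.0, 0.002]
contact_force: [-0.6, -3.1, 9.5]
gripper_width: -0.0
grasp_force: 4.9
```

Down to 184.9 mm at 9.5 N. I'll press slightly more, then lift and check that it stays caught.

Request:
step_arm(motion=[{"slide":[0,0,2],"dr":[0,0,0],"jaw":0},{"slide":[0,0,3],"dr":[0,0,0],"jaw":0},{"slide":[0,0,3],"dr":[0,0,0],"jaw":0},{"slide":[0,0,3],"dr":[0,0,0],"jaw":0},{"slide":[0,0,-15],"dr":[0,0,0],"jaw":0},{"slide":[0,0,-50],"dr":[0,0,0],"jaw":0},{"slide":[0,0,-100],"dr":[0,0,0],"jaw":0},{"slide":[0,0,-100],"dr":[0,0,0],"jaw":0}])

```text
clock: 54.25
position: [449.1, 344.7, 286.9]
ee_rot: [0.039, 0.999, 0.004, 0.003]
contact_force: [0.5, 0.9, 0.1]
gripper_width: -0.2
grasp_force: 0.0
```

Request:
step_arm(motion=[{"slide":[0,-50,0],"dr":[0,0,0],"jaw":0},{"slide":[0,-100,0],"dr":[0,0,0],"jaw":0},{"slide":[0,-160,0],"dr":[0,0,0],"jaw":0},{"slide":[0,-220,0],"dr":[0,0,0],"jaw":0},{"slide":[0,-280,0],"dr":[0,0,0],"jaw":0},{"slide":[0,-340,0],"dr":[0,0,0],"jaw":0},{"slide":[0,-400,0],"dr":[0,0,0],"jaw":0},{"slide":[0,-440,0],"dr":[0,0,0],"jaw":0}])

```text
clock: 55.25
position: [411.8, -97.6, 281.7]
ee_rot: [0.04, 0.999, 0.0, -0.0]
contact_force: [0.4, 0.3, 0.5]
gripper_width: -0.2
grasp_force: 0.0
```

```bash
python3 - <<'E'
from h import *
print(arm.read_state()["position"])
for n in ("side","top"):
    im=optics.get_image(n); cv2.imwrite(f"pics/{n}14.png",im); ref=cv2.imread(f"pics/{n}0.png")
    box=(slice(255,325),slice(370,450)) if n=="side" else (slice(265,330),slice(95,160))
    d=cv2.absdiff(im[box],ref[box]).max(2); print(n,"mean diff",d.mean().round(2),"pixels>40:",(d>40).sum(), "shift",cv2.phaseCorrelate(np.float32(cv2.cvtColor(ref[box],6)),np.float32(cv2.cvtColor(im[box],6))))
    hsv=cv2.cvtColor(im,cv2.COLOR_BGR2HSV)
    g=((hsv[...,1]<60)&(hsv[...,2]>110)).astype(np.uint8); m=np.zeros_like(g); m[(slice(290,315),slice(395,435)) if n=="side" else (slice(280,320),slice(104,120))]=1
    gr=cv2.cvtColor(ref,cv2.COLOR_BGR2HSV); g0=((gr[...,1]<60)&(gr[...,2]>110)).astype(np.uint8)
    for x in (g0*m,g*m): print("bar",x.sum(),np.argwhere(x).mean(0)[::-1].round(2))
E
```

```text
[411.82434405 -97.56380301 281.69960264]
side mean diff 12.53 pixels>40: 437 shift ((-0.9580950643422312, 0.27666803289167774), 0.9870908459027609)
bar 403 [417.52 305.23]
bar 397 [416.85 305.45]
top mean diff 10.03 pixels>40: 291 shift ((0.06306458021105499, -0.5811981643464961), 0.9494823559566781)
bar 186 [110.71 299.49]
bar 183 [110.6  298.41]
```

The latch region matches the first pictures apart from the latch's 1 to 2 mm of play. The bar is flush and stayed down after I lifted off. Handing in.

```bash
python3 -c "
from bench import arm
print(arm.job_done())"
```

```text
the job is handed in; nothing more can be done
None
```

The job is handed in at about 55 s: all four weights hang one to a hook, the panel is shut to within 1–2 mm, and the handle is turned back and caught flush; I last saw the weights hanging just before I shut the panel, and the hand-in returned no verdict.

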